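# Refit the transformers in the microscope's power chassis

## Task

Set every potted transformer lying on the bench into a free bay of the grey power chassis, screw upwards; once they all stand in their bays, fix each of them with the flat screwdriver from the stand: feel for the slot with the blade, then push down firmly while turning clockwise so that the self-tapping screw cuts its thread, until the head is fully home. When all are home, put the screwdriver back upright in its stand. Leave the other things on the bench alone, and do not touch the screws with the fingers.

Things in the scene. Friction and masses are not known exactly. Their poses are not given: they have to be found in the camera images.
- chassis: Fixed grey sheet-steel tray, 82 mm wide (its x) by 336 mm long (its y), walls and dividers 28 mm high and 4 mm thick, floor 4 mm thick. Three open bays in a row along its y, and at its +y end a narrow bay with two fixed capacitor cans (56 mm high). Origin: centre of the underside; z up.
- bay1 (a point): Centre of the floor of bay 1 (4 mm above the bench), axes as the chassis. The bay is 74 mm (x) by 86 mm (y) inside; the bays are 90 mm apart along y, bay 1 nearest the -y end. It has a pilot hole in its middle and takes one transformer with its x along the chassis' x (either way round), with 7 mm to spare on every side.
- bay2 (a point): Centre of the floor of bay 2 (4 mm above the bench), axes as the chassis. The bay is 74 mm (x) by 86 mm (y) inside; the bays are 90 mm apart along y, bay 1 nearest the -y end. It has a pilot hole in its middle and takes one transformer with its x along the chassis' x (either way round), with 7 mm to spare on every side.
- bay3 (a point): Centre of the floor of bay 3 (4 mm above the bench), axes as the chassis. The bay is 74 mm (x) by 86 mm (y) inside; the bays are 90 mm apart along y, bay 1 nearest the -y end. It has a pilot hole in its middle and takes one transformer with its x along the chassis' x (either way round), with 7 mm to spare on every side.
- trafo1: Potted transformer 1: loose black block, 60 mm (its x) by 72 mm (its y) by 60 mm high, 0.4 to 0.75 kg, standing upright with its fixing screw in the middle of the top. Origin: centre of the underside; z up. Taken across the 60 mm width; to clear the bay walls the fingers should reach no lower than 30 mm above its underside. Some of the three may be absent (None).
- trafo2: Potted transformer 2: loose black block, 60 mm (its x) by 72 mm (its y) by 60 mm high, 0.4 to 0.75 kg, standing upright with its fixing screw in the middle of the top. Origin: centre of the underside; z up. Taken across the 60 mm width; to clear the bay walls the fingers should reach no lower than 30 mm above its underside. Some of the three may be absent (None).
- trafo3: Potted transformer 3: loose black block, 60 mm (its x) by 72 mm (its y) by 60 mm high, 0.4 to 0.75 kg, standing upright with its fixing screw in the middle of the top. Origin: centre of the underside; z up. Taken across the 60 mm width; to clear the bay walls the fingers should reach no lower than 30 mm above its underside. Some of the three may be absent (None).
- head1: Slotted head of transformer 1's upright screw: steel disc 26 mm across, 10 mm high, on the block's middle axis. Origin: on the axis at the head's underside (69 mm above the transformer's underside at the start, 62 mm when home); z up; x along the slot, whose direction varies. The slot runs right across, 5 mm wide (8.4 mm at its top edges), 6 mm deep: its floor is 4 mm above the origin.
- head2: Slotted head of transformer 2's upright screw: steel disc 26 mm across, 10 mm high, on the block's middle axis. Origin: on the axis at the head's underside (69 mm above the transformer's underside at the start, 62 mm when home); z up; x along the slot, whose direction varies. The slot runs right across, 5 mm wide (8.4 mm at its top edges), 6 mm deep: its floor is 4 mm above the origin.
- head3: Slotted head of transformer 3's upright screw: steel disc 26 mm across, 10 mm high, on the block's middle axis. Origin: on the axis at the head's underside (69 mm above the transformer's underside at the start, 62 mm when home); z up; x along the slot, whose direction varies. The slot runs right across, 5 mm wide (8.4 mm at its top edges), 6 mm deep: its floor is 4 mm above the origin.
- depth1 (a joint): How far screw 1 is in, m: 0 at the start (7 mm proud), 0.007 fully home. Goes in clockwise seen from above, 1.4 mm per rad (5 rad in all), at 0.2 N m, while pushed with 12 to 25 N. Turned with under 8 N it spins without biting; pushed without turning it stays. Under a light push (below 5 N) the blade slides over the head without turning it and drops into the slot.
- depth2 (a joint): How far screw 2 is in, m: 0 at the start (7 mm proud), 0.007 fully home. Goes in clockwise seen from above, 1.4 mm per rad (5 rad in all), at 0.2 N m, while pushed with 12 to 25 N. Turned with under 8 N it spins without biting; pushed without turning it stays. Under a light push (below 5 N) the blade slides over the head without turning it and drops into the slot.
- depth3 (a joint): How far screw 3 is in, m: 0 at the start (7 mm proud), 0.007 fully home. Goes in clockwise seen from above, 1.4 mm per rad (5 rad in all), at 0.2 N m, while pushed with 12 to 25 N. Turned with under 8 N it spins without biting; pushed without turning it stays. Under a light push (below 5 N) the blade slides over the head without turning it and drops into the slot.
- driver: Loose flat-blade screwdriver, 142 mm long, 0.16 kg, standing blade down in its stand. Origin: at the middle of the blade's tip; z up the shaft to the handle; x along the blade's width. Blade 16 mm wide (x), 2.2 mm thick (y), 16 mm long; shaft 9 mm across up to 70 mm above the tip; round guard 40 mm across from 70 to 78 mm; flat-sided handle 36 mm (x) by 26 mm (y) from 78 to 142 mm above the tip.
- driver_grip (a point): Middle of the screwdriver's handle, 110 mm above the blade's tip; axes as the screwdriver.
- stand: Fixed screwdriver stand: 75 mm square foot 12 mm high with an upright square sleeve, 40 mm outside, 28 mm inside, top rim 82 mm above the bench. Origin: centre of the underside.
- socket (a point): Centre of the sleeve's mouth, at rim height (82 mm). The screwdriver hangs in it with its guard on the rim, so that the blade's tip is 70 mm below this point.
- objective: Bystander: loose black lens barrel standing upright, 60 mm across, 88 mm high. Origin: centre of the underside.
- tub: Bystander: loose white plastic tub, 90 by 130 by 50 mm. Origin: centre of the underside.
- carton: Bystander: loose cardboard box, 80 by 120 by 60 mm. Origin: centre of the underside.

How it is judged (in metres and radians):
On the way, in this order (a step that is already met when the one before it is completed fails the run):
1. every transformer stands in a bay, its screw not yet driven (((x of trafo1 in the frame of bay1 between -0.01 and 0.01 m and y of trafo1 in the frame of bay1 between -0.01 and 0.01 m and z of trafo1 in the frame of bay1 below 0.004 m and angle between trafo1's own z axis and vertical below 0.06 rad) or (x of trafo1 in the frame of bay2 between -0.01 and 0.01 m and y of trafo1 in the frame of bay2 between -0.01 and 0.01 m and z of trafo1 in the frame of bay2 below 0.004 m and angle between trafo1's own z axis and vertical below 0.06 rad) or (x of trafo1 in the frame of bay3 between -0.01 and 0.01 m and y of trafo1 in the frame of bay3 between -0.01 and 0.01 m and z of trafo1 in the frame of bay3 below 0.004 m and angle between trafo1's own z axis and vertical below 0.06 rad)) and ((x of trafo2 in the frame of bay1 between -0.01 and 0.01 m and y of trafo2 in the frame of bay1 between -0.01 and 0.01 m and z of trafo2 in the frame of bay1 below 0.004 m and angle between trafo2's own z axis and vertical below 0.06 rad) or (x of trafo2 in the frame of bay2 between -0.01 and 0.01 m and y of trafo2 in the frame of bay2 between -0.01 and 0.01 m and z of trafo2 in the frame of bay2 below 0.004 m and angle between trafo2's own z axis and vertical below 0.06 rad) or (x of trafo2 in the frame of bay3 between -0.01 and 0.01 m and y of trafo2 in the frame of bay3 between -0.01 and 0.01 m and z of trafo2 in the frame of bay3 below 0.004 m and angle between trafo2's own z axis and vertical below 0.06 rad)) and ((x of trafo3 in the frame of bay1 between -0.01 and 0.01 m and y of trafo3 in the frame of bay1 between -0.01 and 0.01 m and z of trafo3 in the frame of bay1 below 0.004 m and angle between trafo3's own z axis and vertical below 0.06 rad) or (x of trafo3 in the frame of bay2 between -0.01 and 0.01 m and y of trafo3 in the frame of bay2 between -0.01 and 0.01 m and z of trafo3 in the frame of bay2 below 0.004 m and angle between trafo3's own z axis and vertical below 0.06 rad) or (x of trafo3 in the frame of bay3 between -0.01 and 0.01 m and y of trafo3 in the frame of bay3 between -0.01 and 0.01 m and z of trafo3 in the frame of bay3 below 0.004 m and angle between trafo3's own z axis and vertical below 0.06 rad)) and value of joint each of depth1, depth2, depth3 below 0.003 m), for 0.2 s.
2. every screw is driven home, the transformers in their bays (((x of trafo1 in the frame of bay1 between -0.01 and 0.01 m and y of trafo1 in the frame of bay1 between -0.01 and 0.01 m and z of trafo1 in the frame of bay1 below 0.004 m and angle between trafo1's own z axis and vertical below 0.06 rad) or (x of trafo1 in the frame of bay2 between -0.01 and 0.01 m and y of trafo1 in the frame of bay2 between -0.01 and 0.01 m and z of trafo1 in the frame of bay2 below 0.004 m and angle between trafo1's own z axis and vertical below 0.06 rad) or (x of trafo1 in the frame of bay3 between -0.01 and 0.01 m and y of trafo1 in the frame of bay3 between -0.01 and 0.01 m and z of trafo1 in the frame of bay3 below 0.004 m and angle between trafo1's own z axis and vertical below 0.06 rad)) and ((x of trafo2 in the frame of bay1 between -0.01 and 0.01 m and y of trafo2 in the frame of bay1 between -0.01 and 0.01 m and z of trafo2 in the frame of bay1 below 0.004 m and angle between trafo2's own z axis and vertical below 0.06 rad) or (x of trafo2 in the frame of bay2 between -0.01 and 0.01 m and y of trafo2 in the frame of bay2 between -0.01 and 0.01 m and z of trafo2 in the frame of bay2 below 0.004 m and angle between trafo2's own z axis and vertical below 0.06 rad) or (x of trafo2 in the frame of bay3 between -0.01 and 0.01 m and y of trafo2 in the frame of bay3 between -0.01 and 0.01 m and z of trafo2 in the frame of bay3 below 0.004 m and angle between trafo2's own z axis and vertical below 0.06 rad)) and ((x of trafo3 in the frame of bay1 between -0.01 and 0.01 m and y of trafo3 in the frame of bay1 between -0.01 and 0.01 m and z of trafo3 in the frame of bay1 below 0.004 m and angle between trafo3's own z axis and vertical below 0.06 rad) or (x of trafo3 in the frame of bay2 between -0.01 and 0.01 m and y of trafo3 in the frame of bay2 between -0.01 and 0.01 m and z of trafo3 in the frame of bay2 below 0.004 m and angle between trafo3's own z axis and vertical below 0.06 rad) or (x of trafo3 in the frame of bay3 between -0.01 and 0.01 m and y of trafo3 in the frame of bay3 between -0.01 and 0.01 m and z of trafo3 in the frame of bay3 below 0.004 m and angle between trafo3's own z axis and vertical below 0.06 rad)) and value of joint each of depth1, depth2, depth3 above 0.006 m), for 0.2 s.
At the end, for the whole second after the job is handed in: Each transformer stands flat in a bay (origin within 10 mm of its centre in x and y, under 4 mm above its floor, tilt under 0.06 rad), each screw at least 6 of its 7 mm in; the screwdriver hangs still in its stand (tip within 20 mm of the axis, 62 mm below the rim, tilt under 0.2 rad) (all of step 2 and horizontal distance between driver and socket below 0.02 m and z of driver in the frame of socket below -0.062 m and angle between driver's own z axis and vertical below 0.2 rad and linear speed of driver below 0.02 m/s); the robot touches nothing.
It fails at once if a screw is handled with the fingers instead of the screwdriver (contact force between the fingers and head1 above 3 N or contact force between the fingers and head2 above 3 N or contact force between the fingers and head3 above 3 N).
It fails at once if the lens barrel, the tub or the carton is moved more than 30 mm (distance of any of objective, tub, carton from where it was at the start of the episode above 0.03 m).
Of trafo1, trafo2, trafo3 only 2 to 3 are there at a start; the rules pass over those that are not, and their reading is None.
At some moment in a run one of trafo1, trafo2, trafo3 may be knocked a few centimetres aside while the robot is not near it.
It also fails if it takes over 210 s, if anything falls off the work surface, if the arm or the gripper's body presses on something with over 40 N, if the wrist force passes 120 N, or if a joint passes its speed limit or range.

## Robot

A 6-joint arm with a two-finger parallel gripper is mounted at the origin on the work surface. World frame = base frame: x ahead of the robot, y to its left, z up, the work surface at z = 0. Lengths are in m, angles in degrees, forces in N, time in s.
With the tool pointing down it reaches from about 0.4 to 0.825 m from the base axis. Payload 7 kg.
Tool frame: the origin (TCP) lies on the centre line of the jaws, within the pads' length; the fingertips stand 22 mm ahead of it and the grasp point (between the pads) lies 3 mm ahead of it; z points along the fingers, y is the line along which they close (so a half turn about z gives the same grasp; the last joint's range is limited). The gripper opens to 85 mm and grips with 20 to 120 N. Pads are 22 mm wide; open, the fingers measure 114 mm over their backs; the gripper's body (76 mm by 85 mm) begins 54 mm behind the grasp point. The pads swing forward as they close: fully open they stand 13 mm farther back than shut.
Start: joints at [85.09, 20.546, 0.682, 0, -70.136, -16.507], TCP at [0.246, 0.628, 0.253] pointing down, gripper open.
Joint ranges: [-176.03, 176.03], [-82.01, 121.73], [-58.28, 71.71], [-173.87, 95.51], [-174.79, -0.11], [-173.66, 173.66]. Speed limits (degrees/s): [136.94, 136.94, 172.46, 180, 180, 180].

## Interface

Orientations are given as [roll, pitch, yaw] about the fixed x, y, z axes, in that order (R = Rz(yaw) Ry(pitch) Rx(roll)).
In Python, from station import bot gives the robot as it stands.
- The arm moves only by the shell command python3 -m pendant 'ROWS' [FORCE]. ROWS is JSON, a list of rows, each an object with "delta_pos": the shift along the tool's x, y, z in cm, a list of three; "rotation": the turn, a rotation vector about the tool's x, y, z in degrees, a list of three; "hand": the opening, from 0 (shut) to 1 (fully open). A call has 1 to 12 rows; each row is the pose to reach, as a shift and turn from the pose commanded when the call began, along the tool's axes at that moment; what a row does not reach only later rows make up. A row lasts 1/12 s, in which the tool goes at most 41.7 mm and 7.16 degrees, less where a joint would pass 70% of its speed; a pose out of reach is approached as far as the arm can. A call with a gripper value outside its range is refused whole. The fingers move at their own pace and stop on an object; FORCE is the grip in N (left out, the last holds). Time passes only in rows, so rows that repeat a pose let the fingers close. It gives the time, the measured TCP pose, the force and the opening at its end, in the units of the state.
- bot.get_obs(): the state, without advancing time (a new reading comes with each control period).
- bot.capture(name): name is "side" or "top"; returns a dict with "frame" (420x560x3 uint8, red, green, blue), "vertical_fov" (degrees; the focal length in pixels is half the picture's height over the tangent of half this angle, whatever the lens; pixels are square), "cx", "cy" (the principal point, pixels), "k1" (the pictures are not rectified: a ray, as slopes to the right and down, at radius r is drawn at 1 + k1 r^2 times it, then the intrinsics apply), "view" (4x4, takes a point from world to camera coordinates). Camera axes: x right, y down, z forward; pixel columns grow to the right and rows downward; lengths in m; the calibration is good to about 2 mm. A picture is of the moment at which its call begins. There is no depth.
- bot.hand_in(): hands the job in, once; it reports no verdict.
The state is a dict: "time": time; "joint_pos": joint angles; "qvel": joint speeds; "joint_efforts": joint torques, N m; "tool_pos": TCP position; "eef_rot": TCP orientation; "wrist_force": force on the tool from outside, world axes, zero at the start; "ft_torque": the same for the moment, N m; "width": finger opening in m.
Only numpy, scipy, OpenCV 4.12 (cv2) and the standard library are available. Lean on these libraries where they do the work, as an engineer would, in place of code of your own. Each camera call takes 0.05 s, during which the arm holds its last target. There are 200 camera calls.

## Working session

There is one attempt and no reset: what is moved stays moved. The work goes in short steps, Python scripts to look and compute and a shell command to move; the robot and the scene stay as the last step left them, time stands still between calls to the robot, and variables do not carry over. Pictures are saved under pics/ and viewed, on a budget of 14 in all, crops included, one or two more only if the job needs it, and the job is handed in when it is done.

```bash
ls; mkdir -p pics; cat > h.py <<'E'
import numpy as np, cv2
from station import bot
from scipy.spatial.transform import Rotation as R
def snap(name,fn,crop=None,scale=1):
    c=bot.capture(name); im=c['frame'][:,:,::-1].copy()
    np.save('pics/'+fn+'.npy',im)
    import pickle; pickle.dump({k:v for k,v in c.items() if k!='frame'},open('pics/%s.pkl'%name,'wb'))
    if crop: x0,y0,x1,y1=crop; im=im[y0:y1,x0:x1]
    if scale!=1: im=cv2.resize(im,None,fx=scale,fy=scale,interpolation=cv2.INTER_CUBIC)
    cv2.imwrite('pics/'+fn+'.png',im); return c
def cal(name):
    import pickle; return pickle.load(open('pics/%s.pkl'%name,'rb'))
def pix2w(c,u,v,z):
    f=210/np.tan(np.radians(c['vertical_fov'])/2)
    d=np.array([(u-c['cx'])/f,(v-c['cy'])/f]); s=d.copy()
    for _ in range(30): s=d/(1+c['k1']*(s@s))
    V=np.array(c['view']); o=-V[:3,:3].T@V[:3,3]; r=V[:3,:3].T@np.array([s[0],s[1],1])
    return o+r*(z-o[2])/r[2]
def w2pix(c,p):
    f=210/np.tan(np.radians(c['vertical_fov'])/2)
    V=np.array(c['view']); q=V[:3,:3]@np.array(p)+V[:3,3]; s=q[:2]/q[2]; s=s*(1+c['k1']*(s@s))
    return s*f+[c['cx'],c['cy']]
def Rt(): return R.from_euler('xyz',bot.get_obs()['eef_rot'],degrees=True)
def togo(p,yaw=None):
    """shift in tool axes, cm, to world p"""
    o=bot.get_obs(); r=Rt(); d=r.inv().apply(np.array(p)-o['tool_pos'])*100
    print('pos',np.round(o['tool_pos'],4),'rot',np.round(o['eef_rot'],2),'delta cm',np.round(d,2))
E
python3 - <<'E'
from h import *
o=bot.get_obs(); print(o)
for n in('top','side'):
    c=snap(n,n+'0',scale=1.4); print(n,{k:v for k,v in c.items() if k!='frame'})
E
```

```text
pics
{'time': 0.0, 'joint_pos': array([ 8.50906239e+01,  2.05909464e+01,  6.33968587e-01, -2.14773357e-02,
       -7.01340838e+01, -1.65063260e+01]), 'qvel': array([ 0.05693091, -0.00988325,  0.01085097,  0.08361765, -0.01436151,
       -0.10336352]), 'joint_efforts': array([ 1.02351671e-03, -5.83322847e+01,  2.93418145e+01,  6.93661898e+00,
       -5.82347653e-03,  7.46414514e-06]), 'tool_pos': array([0.24632234, 0.62798013, 0.25236636]), 'eef_rot': array([ 1.79906954e+02, -6.51726078e-03, -2.14230113e+01]), 'wrist_force': array([ 0.66874945,  0.37852244, -0.35562271]), 'ft_torque': array([0.06677692, 0.03340091, 0.0212737 ]), 'width': 0.0854725978592361}
top {'vertical_fov': 43.986588042663925, 'cx': 283.57440367064834, 'cy': 209.2493481623302, 'k1': -0.05737393389716007, 'view': array([[ 0.01106654, -0.99992652,  0.00494806, -0.01387761],
       [-0.99439678, -0.01152534, -0.10508196,  0.61459102],
       [ 0.10513127, -0.00375745, -0.99445125,  1.26563866],
       [ 0.        ,  0.        ,  0.        ,  1.        ]])}
side {'vertical_fov': 48.39649887915673, 'cx': 281.38060324360936, 'cy': 201.1480298370633, 'k1': -0.11766297670365988, 'view': array([[-0.70188612, -0.71226857, -0.00541774,  0.44205994],
       [-0.54577688,  0.54267763, -0.63845798,  0.38906381],
       [ 0.45769364, -0.44516792, -0.76963762,  0.79275484],
       [ 0.        ,  0.        ,  0.        ,  1.        ]])}
```

View pics/top0.png

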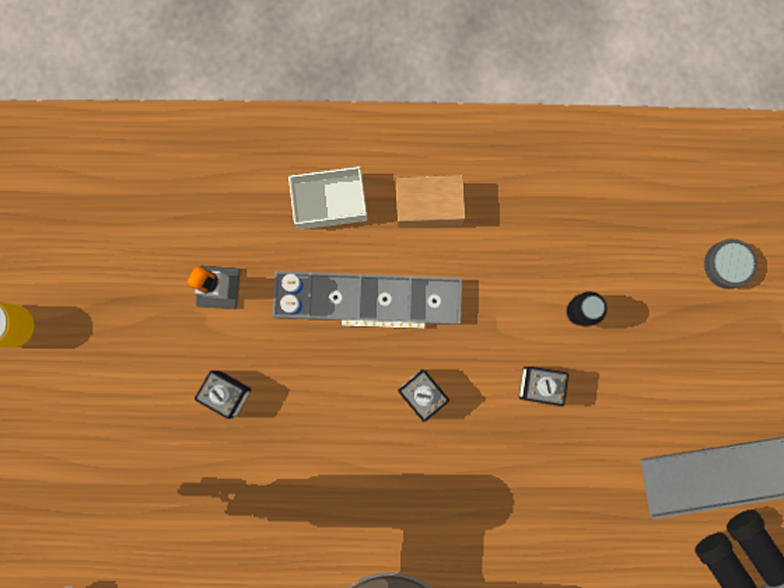

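View pics/side0.png

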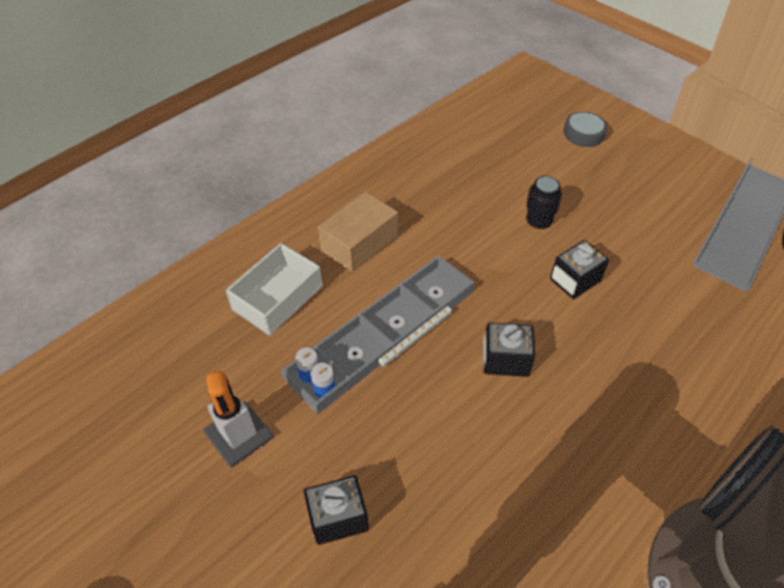

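```bash
python3 - <<'E'
from h import *
im=np.load('pics/top0.npy')
def cr(x0,y0,w,h,s): return cv2.resize(im[y0:y0+h,x0:x0+w],None,fx=s,fy=s,interpolation=cv2.INTER_CUBIC)
# trafos 53x44 x5 -> 265x220 ; 
a=np.hstack([cr(133,258,53,50,5),cr(277,258,53,50,5),cr(364,250,53,50,5)])
b=np.hstack([cr(130,185,50,40,4),cr(190,188,148,50,4)[:160]]) 
b=np.hstack([cr(130,185,50,50,4),cr(190,188,148,50,4)]);b=cv2.copyMakeBorder(b,0,0,0,3,0)
print(a.shape,b.shape)
cv2.imwrite('pics/comp0.png',np.vstack([a,b[:,:795]]))
E
```

```text
(250, 795, 3) (200, 795, 3)
```

View pics/comp0.png

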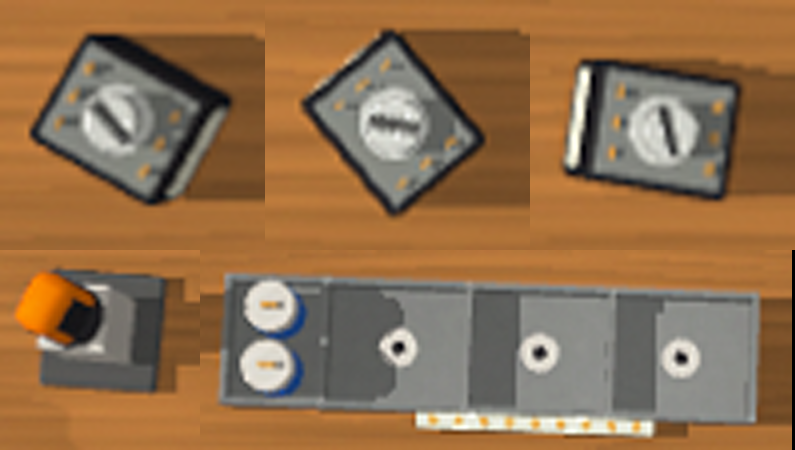

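```bash
cat >> h.py <<'E'
def P(u,v,z): return pix2w(cal('top'),u,v,z)
E
python3 - <<'E'
from h import *
T={'A':((133,258,0),(112,120),((92,37),(35,133)),((35,133),(155,200))),
'B':((277,258,265),(392,124),((393,33),(305,103)),((305,103),(397,213))),
'C':((364,250,530),(664,130),((738,85),(722,195)),((600,65),(738,85)))}
for k,(o,c,s,l) in T.items():
    f=lambda p,z:P(o[0]+(p[0]-o[2])/5-.4,o[1]+p[1]/5-.4,z)
    h=f(c,.079); ds=f(s[1],.06)-f(s[0],.06); dl=f(l[1],.06)-f(l[0],.06)
    print(k,np.round(h[:2],4),'short dir',np.degrees(np.arctan2(ds[1],ds[0])),np.linalg.norm(ds),'long-90',np.degrees(np.arctan2(dl[1],dl[0]))-90,np.linalg.norm(dl))
g=lambda x,y,z:P(190+(x-200)/4-.4,188+(y-250)/4-.4,z)
b=[g(681,357,.004),g(540,352,.004),g(399,348,.004)]
for q in b: print('bay',np.round(q[:2],4),np.linalg.norm(q-b[0]))
d=b[2]-b[0]; print('chassis yaw',np.degrees(np.arctan2(d[1],d[0]))-90)
g2=lambda x,y,z:P(130+x/4-.4,185+(y-250)/4-.4,z)
q=[g2(*p,.012) for p in((52,270),(163,277),(157,390),(42,383))]
print('stand',np.mean(q,0)); e=q[1]-q[0];print(np.degrees(np.arctan2(e[1],e[0]))+90, [np.linalg.norm(q[i]-q[i-1]) for i in range(4)])
# side cross-check of heads
c=cal('side')
for u,v in((512,335),(585,254),(334,500)): print('side head',np.round(pix2w(c,u/1.4,v/1.4,.079),4))
for u,v in((436,292),(397,322),(355,353)): print('side bay',np.round(pix2w(c,u/1.4,v/1.4,.004),4))
E
```

```text
A [0.4331 0.2973] short dir 150.69431461483188 0.05342884070600299 long-90 -207.71296739917247 0.06700617980157203
B [ 0.4356 -0.0524] short dir 128.9323514047853 0.054243286864384385 long-90 -229.3033278756044 0.06870293338453383
C [ 0.4536 -0.2632] short dir 171.0787128854463 0.053672828232828554 long-90 -187.69444110528474 0.0678919304850415
bay [ 0.6054 -0.0742] 0.0
bay [0.6076 0.0157] 0.08993468498550787
bay [0.6091 0.1057] 0.1798630435677245
chassis yaw -1.1739361098856733
stand [0.62508976 0.31909149 0.012     ]
-3.0005984850107836 [np.float64(0.07255199001492257), np.float64(0.07148562236293744), np.float64(0.0723104910993419), np.float64(0.07362402325609725)]
side head [ 0.4312 -0.0468  0.079 ]
side head [ 0.4476 -0.2565  0.079 ]
side head [0.428  0.3018 0.079 ]
side bay [ 0.6034 -0.0732  0.004 ]
side bay [0.6053 0.0171 0.004 ]
side bay [0.609 0.106 0.004]
```

```bash
cat >> h.py <<'E'
def go(x,y,z,yaw):
    o=bot.get_obs(); r=Rt(); d=r.inv().apply(np.array([x,y,z])-o['tool_pos'])*100
    t=R.from_euler('xyz',[180,0,yaw],degrees=True); rv=np.degrees((r.inv()*t).as_rotvec())
    print('t %.2f'%o['time'],'pos',np.round(o['tool_pos'],4),'rot',np.round(o['eef_rot'],2),'q6 %.1f'%o['joint_pos'][5],'w',round(o['width'],4),'F',np.round(o['wrist_force'],1),'-> cm',np.round(d,2),'rv',np.round(rv,2))
E
python3 -c "
from h import *
go(.431,.299,.16,-118.5)"
```

```text
t 0.10 pos [0.2464 0.628  0.2525] rot [ 1.7992e+02 -1.0000e-02 -2.1420e+01] q6 -16.5 w 0.0855 F [ 0.3 -0.1 -0.3] -> cm [29.2  23.87  9.28] rv [ 6.000e-02 -8.000e-02  9.708e+01]
```

```bash
python3 -m pendant '[{"delta_pos":[6,5,1],"rotation":[0,0,7],"hand":1},{"delta_pos":[9,7,2],"rotation":[0,0,14],"hand":1},{"delta_pos":[12,9,3],"rotation":[0,0,21],"hand":1},{"delta_pos":[15,12,4],"rotation":[0,0,28],"hand":1},{"delta_pos":[18,15,5],"rotation":[0,0,35],"hand":1},{"delta_pos":[21,17,6],"rotation":[0,0,42],"hand":1},{"delta_pos":[24,20,7],"rotation":[0,0,49],"hand":1},{"delta_pos":[27,22,8],"rotation":[0,0,56],"hand":1},{"delta_pos":[29.2,23.9,9.2],"rotation":[0,0,63],"hand":1},{"delta_pos":[29.2,23.9,9.2],"rotation":[0,0,70],"hand":1},{"delta_pos":[29.2,23.9,9.2],"rotation":[0,0,77],"hand":1},{"delta_pos":[29.2,23.9,9.2],"rotation":[0,0,84],"hand":1}]' 80
python3 - <<'E'
from h import *
go(.431,.299,.053,-118.5)
c=snap('side','s1',crop=(180,300,320,400),scale=5)
E
```

```text
time: 1.1
tool_pos: [0.4314, 0.2975, 0.1606]
eef_rot: [180.0, -0.1, -105.9]
wrist_force: [0.4, 0.4, -1.3]
width: 0.0853
t 1.10 pos [0.4314 0.2975 0.1606] rot [ 1.7997e+02 -8.0000e-02 -1.0591e+02] q6 -72.0 w 0.0853 F [ 0.4  0.4 -1.3] -> cm [-0.15  0.07 10.76] rv [ 0.02 -0.08 12.59]
```

View pics/s1.png

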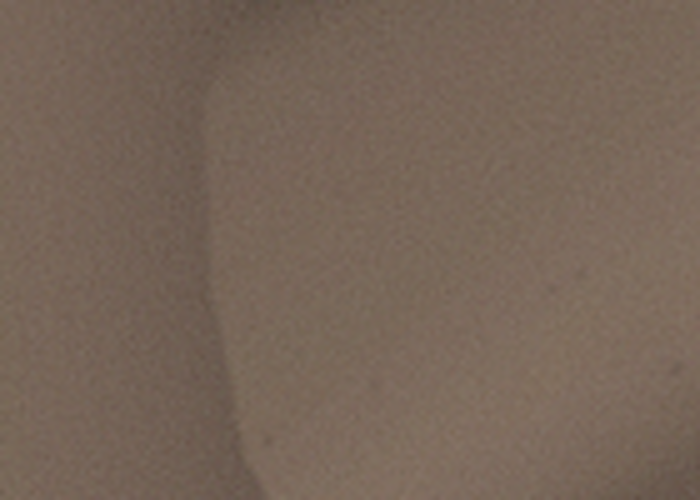

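```bash
python3 -m pendant '[{"delta_pos":[-0.1,0,1],"rotation":[0,0,7],"hand":1},{"delta_pos":[-0.1,0,2],"rotation":[0,0,12.6],"hand":1},{"delta_pos":[-0.1,0,4],"rotation":[0,0,12.6],"hand":1},{"delta_pos":[-0.1,0,6],"rotation":[0,0,12.6],"hand":1},{"delta_pos":[-0.1,0,8],"rotation":[0,0,12.6],"hand":1},{"delta_pos":[-0.1,0,9.5],"rotation":[0,0,12.6],"hand":1},{"delta_pos":[-0.1,0,10.7],"rotation":[0,0,12.6],"hand":1},{"delta_pos":[-0.1,0,10.7],"rotation":[0,0,12.6],"hand":1}]' 80
python3 -m pendant '[{"delta_pos":[0,0,0],"rotation":[0,0,0],"hand":0},{"delta_pos":[0,0,0],"rotation":[0,0,0],"hand":0},{"delta_pos":[0,0,0],"rotation":[0,0,0],"hand":0},{"delta_pos":[0,0,0],"rotation":[0,0,0],"hand":0},{"delta_pos":[0,0,0],"rotation":[0,0,0],"hand":0},{"delta_pos":[0,0,0],"rotation":[0,0,0],"hand":0},{"delta_pos":[0,0,0],"rotation":[0,0,0],"hand":0},{"delta_pos":[0,0,0],"rotation":[0,0,0],"hand":0}]' 80
python3 -m pendant '[{"delta_pos":[0,0,-1],"rotation":[0,0,0],"hand":0},{"delta_pos":[0,0,-3],"rotation":[0,0,0],"hand":0},{"delta_pos":[0,0,-5],"rotation":[0,0,0],"hand":0},{"delta_pos":[0,0,-7],"rotation":[0,0,0],"hand":0},{"delta_pos":[0,0,-9],"rotation":[0,0,0],"hand":0},{"delta_pos":[0,0,-9],"rotation":[0,0,0],"hand":0}]'
python3 -c "
from h import *
go(.609,.106,.11,-91.2)"
```

```text
time: 1.82
tool_pos: [0.4301, 0.299, 0.0518]
eef_rot: [179.9, -0.3, -117.9]
wrist_force: [-0.4, -0.4, -0.2]
width: 0.0851
time: 2.48
tool_pos: [0.4322, 0.301, 0.0559]
eef_rot: [-179.9, 0.2, -117.9]
wrist_force: [0.4, -0.3, 7.5]
width: 0.0584
time: 2.98
tool_pos: [0.4324, 0.3016, 0.1487]
eef_rot: [-179.9, 0.4, -118.0]
wrist_force: [0.5, 2.0, -4.5]
width: 0.0585
t 2.98 pos [0.4324 0.3016 0.1487] rot [-179.94    0.35 -117.97] q6 -84.2 w 0.0585 F [ 0.5  2.  -4.5] -> cm [  9.02 -24.77   3.84] rv [ -0.15   0.33 -26.77]
```

```bash
python3 -m pendant '[{"delta_pos":[1,-3,-0.5],"rotation":[0,0,-3],"hand":0},{"delta_pos":[2,-6,-0.5],"rotation":[0,0,-6],"hand":0},{"delta_pos":[3,-9,-0.5],"rotation":[0,0,-10],"hand":0},{"delta_pos":[4.2,-12,-0.5],"rotation":[0,0,-14],"hand":0},{"delta_pos":[5.4,-15,-0.5],"rotation":[0,0,-18],"hand":0},{"delta_pos":[6.6,-18,-0.5],"rotation":[0,0,-22],"hand":0},{"delta_pos":[7.8,-21,-0.5],"rotation":[0,0,-26.8],"hand":0},{"delta_pos":[9,-24,0],"rotation":[0,0,-26.8],"hand":0},{"delta_pos":[9,-24.8,0],"rotation":[0,0,-26.8],"hand":0},{"delta_pos":[9,-24.8,0],"rotation":[0,0,-26.8],"hand":0},{"delta_pos":[9,-24.8,0],"rotation":[0,0,-26.8],"hand":0}]'
python3 - <<'E'
from h import *
go(.608,.106,.060,-91.2)
c=snap('side','s2',crop=(180,180,380,330),scale=4)
E
```

```text
time: 3.9
tool_pos: [0.6072, 0.1036, 0.1431]
eef_rot: [179.9, -0.0, -91.3]
wrist_force: [0.4, -0.4, -5.3]
width: 0.0582
t 3.90 pos [0.6072 0.1036 0.1431] rot [ 1.7987e+02 -2.0000e-02 -9.1330e+01] q6 -29.1 w 0.0582 F [ 0.4 -0.4 -5.3] -> cm [-0.25 -0.09  8.31] rv [ 0.13 -0.02 -0.13]
```

View pics/s2.png

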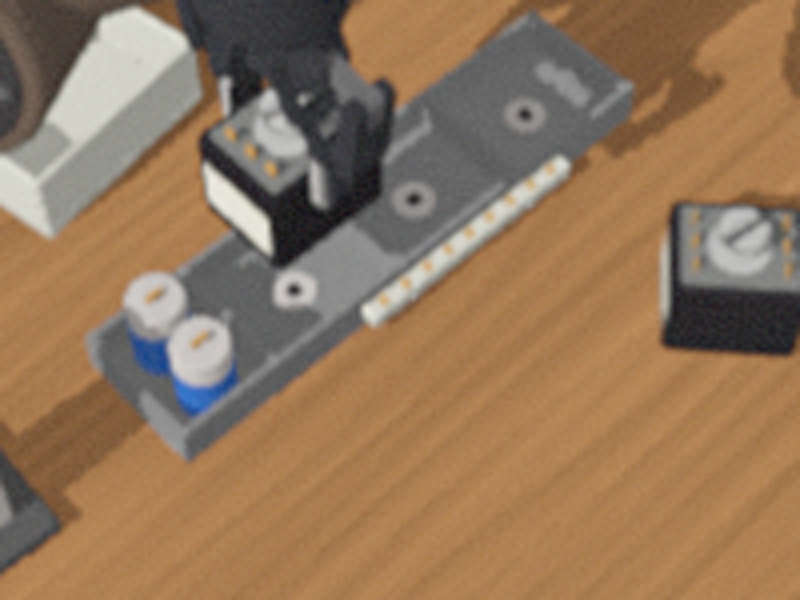

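```bash
python3 - <<'E'
from h import *
c=cal('side'); o=bot.get_obs()
rot=R.from_euler('z',-1.2,degrees=True)
for (u,v,z,off) in ((277,262,.0875,(-.03,.036,0)),(205,190,.0875,(.03,.036,0)),(380,195,.0875,(-.03,-.036,0))):
    p=pix2w(c,180+u/4-.4,180+v/4-.4,z); print(np.round(p-rot.apply(off)-[0,0,z],4), o['tool_pos'][:2])
E
```

```text
[0.6135 0.0989 0.    ] [0.60700529 0.10423212]
[ 0.6129  0.0965 -0.    ] [0.60700529 0.10423212]
[0.6086 0.1054 0.    ] [0.60700529 0.10423212]
```

```bash
python3 -m pendant '[{"delta_pos":[-0.3,0,1],"rotation":[0,0,0],"hand":0},{"delta_pos":[-0.3,0,2.5],"rotation":[0,0,0],"hand":0},{"delta_pos":[-0.3,0,4],"rotation":[0,0,0],"hand":0},{"delta_pos":[-0.3,0,5],"rotation":[0,0,0],"hand":0},{"delta_pos":[-0.3,0,5],"rotation":[0,0,0],"hand":0}]'
python3 - <<'E'
from h import *
go(.608,.106,.060,-91.2)
c=snap('side','s3',crop=(180,180,320,285),scale=5.7)
E
```

```text
time: 4.37
tool_pos: [0.6059, 0.1076, 0.0915]
eef_rot: [179.8, -0.1, -91.2]
wrist_force: [0.4, -0.6, -4.8]
width: 0.0586
t 4.37 pos [0.6059 0.1076 0.0915] rot [ 1.7976e+02 -9.0000e-02 -9.1170e+01] q6 -29.3 w 0.0586 F [ 0.4 -0.6 -4.8] -> cm [ 0.15 -0.23  3.15] rv [ 0.24 -0.09  0.03]
```

View pics/s3.png

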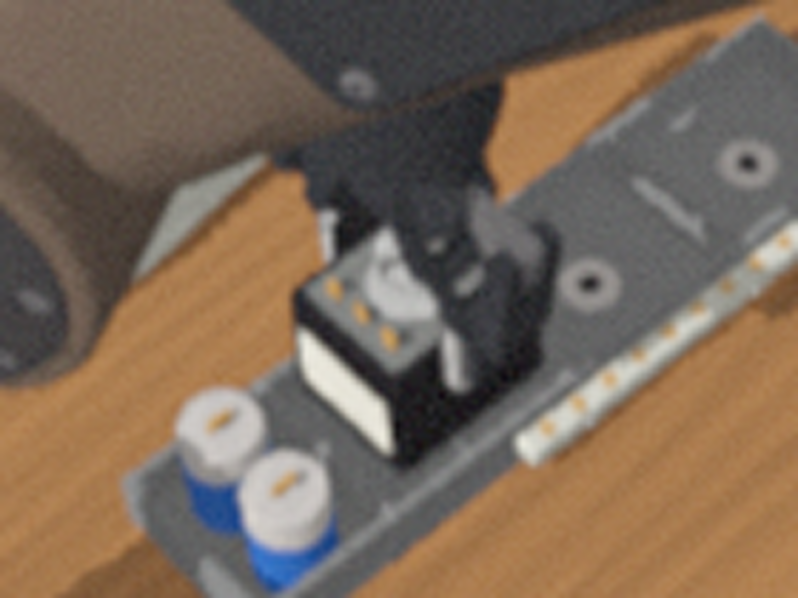

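```bash
python3 - <<'E'
from h import *
c=cal('side'); o=bot.get_obs()
rot=R.from_euler('z',-1.2,degrees=True)
for z in(.033,.0375):
  for (u,v,off) in ((400,466,(-.03,.036,0)),(545,355,(-.03,-.036,0)),(298,357,(.03,.036,0))):
    p=pix2w(c,180+u/5.7-.4,180+v/5.7-.4,z); print(z,np.round(p-rot.apply(off)-[0,0,z],4), o['tool_pos'][:2])
# predicted pixels of bay3 wall inner corners at z=.028 (crop coords) 
for off in((-.037,.043,.024),(.037,.043,.024),(-.037,-.043,.024)):
    q=w2pix(c,np.array([.6088,.106,.004])+rot.apply(off)); print((q-180+.4)*5.7)
E
```

```text
0.033 [0.6117 0.1024 0.    ] [0.60678533 0.10766304]
0.033 [0.6112 0.1023 0.    ] [0.60678533 0.10766304]
0.033 [ 0.6147  0.0985 -0.    ] [0.60678533 0.10766304]
0.0375 [ 0.6094  0.1041 -0.    ] [0.60678533 0.10766304]
0.0375 [ 0.6089  0.1045 -0.    ] [0.60678533 0.10766304]
0.0375 [ 0.612   0.1003 -0.    ] [0.60678533 0.10766304]
[396.79802629 507.13003153]
[268.23802043 384.60514662]
[568.92555516 372.48899429]
```

```bash
python3 -m pendant '[{"delta_pos":[-0.15,-0.1,0.8],"rotation":[0,0,0],"hand":0},{"delta_pos":[-0.15,-0.1,1.6],"rotation":[0,0,0],"hand":0},{"delta_pos":[-0.15,-0.1,2.3],"rotation":[0,0,0],"hand":0},{"delta_pos":[-0.15,-0.1,2.7],"rotation":[0,0,0],"hand":0},{"delta_pos":[-0.15,-0.1,3.1],"rotation":[0,0,0],"hand":0},{"delta_pos":[-0.15,-0.1,3.3],"rotation":[0,0,0],"hand":0},{"delta_pos":[-0.15,-0.1,3.3],"rotation":[0,0,0],"hand":0}]'
```

```text
time: 5.0
tool_pos: [0.6089, 0.1086, 0.0608]
eef_rot: [180.0, -0.0, -91.2]
wrist_force: [-0.4, -0.2, -5.3]
width: 0.0579
```

```bash
python3 -m pendant '[{"delta_pos":[0,0,0.1],"rotation":[0,0,0],"hand":0},{"delta_pos":[0,0,0.2],"rotation":[0,0,0],"hand":0},{"delta_pos":[0,0,0.3],"rotation":[0,0,0],"hand":0},{"delta_pos":[0,0,0.3],"rotation":[0,0,0],"hand":0}]'
```

```text
time: 5.33
tool_pos: [0.6094, 0.1087, 0.06]
eef_rot: [-179.9, 0.0, -91.2]
wrist_force: [-3.9, -0.7, 6.0]
width: 0.0584
```

```bash
python3 -m pendant '[{"delta_pos":[0,0,0],"rotation":[0,0,0],"hand":1},{"delta_pos":[0,0,0],"rotation":[0,0,0],"hand":1},{"delta_pos":[0,0,0],"rotation":[0,0,0],"hand":1},{"delta_pos":[0,0,0],"rotation":[0,0,0],"hand":1},{"delta_pos":[0,0,0],"rotation":[0,0,0],"hand":1},{"delta_pos":[0,0,-3],"rotation":[0,0,0],"hand":1},{"delta_pos":[0,0,-6],"rotation":[0,0,0],"hand":1},{"delta_pos":[0,0,-9],"rotation":[0,0,0],"hand":1},{"delta_pos":[0,0,-12],"rotation":[0,0,0],"hand":1},{"delta_pos":[0,0,-12],"rotation":[0,0,0],"hand":1}]'
python3 - <<'E'
from h import *
im0=np.load('pics/top0.npy')
snap('top','t4'); im=np.load('pics/t4.npy')
cv2.imwrite('pics/t4.png',np.vstack([cv2.resize(im[150:330,110:430],None,fx=2.4,fy=2.4,interpolation=cv2.INTER_CUBIC)]))
go(.434,-.050,.15,-140)
for b in((277,258,330,308),(364,250,417,300)):
    a=np.abs(im0[b[1]:b[3],b[0]:b[2]].astype(float)-im[b[1]:b[3],b[0]:b[2]]).mean(); print(a)
E
```

```text
time: 6.17
tool_pos: [0.6123, 0.1097, 0.1852]
eef_rot: [-179.5, 0.2, -91.1]
wrist_force: [0.8, 1.1, 1.5]
width: 0.0855
t 6.22 pos [0.6111 0.1095 0.1822] rot [-1.7963e+02  1.6000e-01 -9.1190e+01] q6 -29.4 w 0.0856 F [-0.6  0.4 -0.7] -> cm [16.32 17.39  3.06] rv [-0.28  0.31 48.81]
11.431446540880502
16.788679245283017
```

View pics/t4.png

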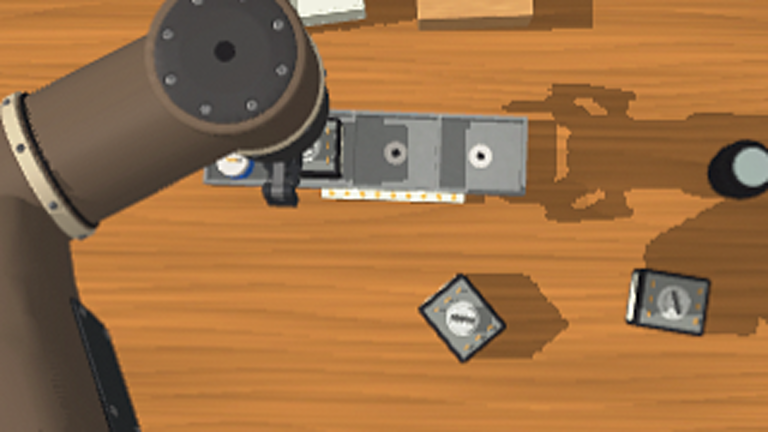

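```bash
python3 -m pendant '[{"delta_pos":[2,2,0],"rotation":[0,0,6],"hand":1},{"delta_pos":[4.5,4.8,0],"rotation":[0,0,12],"hand":1},{"delta_pos":[7,7.5,0.5],"rotation":[0,0,18],"hand":1},{"delta_pos":[9.5,10,1],"rotation":[0,0,24],"hand":1},{"delta_pos":[12,12.8,1.5],"rotation":[0,0,30],"hand":1},{"delta_pos":[14.5,15.5,2],"rotation":[0,0,36],"hand":1},{"delta_pos":[16.3,17.4,2.5],"rotation":[0,0,42],"hand":1},{"delta_pos":[16.3,17.4,3],"rotation":[0,0,48.8],"hand":1},{"delta_pos":[16.3,17.4,3],"rotation":[0,0,48.8],"hand":1},{"delta_pos":[16.3,17.4,3],"rotation":[0,0,48.8],"hand":1}]'
python3 -c "
from h import *
go(.434,-.050,.053,-140)"
```

```text
time: 7.05
tool_pos: [0.4317, -0.0506, 0.1481]
eef_rot: [-180.0, -0.0, -139.8]
wrist_force: [0.1, 0.8, 0.5]
width: 0.0855
t 7.05 pos [ 0.4317 -0.0506  0.1481] rot [-1.8000e+02 -1.0000e-02 -1.3983e+02] q6 -69.3 w 0.0855 F [0.1 0.8 0.5] -> cm [-0.22 -0.1   9.51] rv [-0.   -0.01  0.17]
```

```bash
python3 -m pendant '[{"delta_pos":[-0.2,-0.2,2],"rotation":[0,0,0],"hand":1},{"delta_pos":[-0.2,-0.2,4],"rotation":[0,0,0],"hand":1},{"delta_pos":[-0.2,-0.2,6],"rotation":[0,0,0],"hand":1},{"delta_pos":[-0.2,-0.2,8],"rotation":[0,0,0],"hand":1},{"delta_pos":[-0.2,-0.2,9.4],"rotation":[0,0,0],"hand":1},{"delta_pos":[-0.2,-0.2,9.4],"rotation":[0,0,0],"hand":1}]' 80
python3 -m pendant '[{"delta_pos":[0,0,0],"rotation":[0,0,0],"hand":0},{"delta_pos":[0,0,0],"rotation":[0,0,0],"hand":0},{"delta_pos":[0,0,0],"rotation":[0,0,0],"hand":0},{"delta_pos":[0,0,0],"rotation":[0,0,0],"hand":0},{"delta_pos":[0,0,0],"rotation":[0,0,0],"hand":0},{"delta_pos":[0,0,0],"rotation":[0,0,0],"hand":0},{"delta_pos":[0,0,0],"rotation":[0,0,0],"hand":0},{"delta_pos":[0,0,0],"rotation":[0,0,0],"hand":0}]' 80
python3 -m pendant '[{"delta_pos":[0,0,-1],"rotation":[0,0,0],"hand":0},{"delta_pos":[0,0,-3],"rotation":[0,0,0],"hand":0},{"delta_pos":[0,0,-5],"rotation":[0,0,0],"hand":0},{"delta_pos":[0,0,-7],"rotation":[0,0,0],"hand":0},{"delta_pos":[0,0,-9],"rotation":[0,0,0],"hand":0},{"delta_pos":[0,0,-9],"rotation":[0,0,0],"hand":0}]'
python3 -c "
from h import *
go(.607,.0165,.14,-91.2)"
```

```text
time: 7.55
tool_pos: [0.4336, -0.0506, 0.0518]
eef_rot: [179.9, -0.3, -139.8]
wrist_force: [-0.2, -0.1, -0.3]
width: 0.0856
time: 8.22
tool_pos: [0.4365, -0.0504, 0.056]
eef_rot: [-179.9, 0.2, -139.9]
wrist_force: [2.2, -2.0, 6.8]
width: 0.0583
time: 8.72
tool_pos: [0.436, -0.0502, 0.1478]
eef_rot: [-179.9, 0.3, -140.0]
wrist_force: [2.3, 0.3, -6.5]
width: 0.0585
t 8.72 pos [ 0.436  -0.0502  0.1478] rot [-179.87    0.31 -139.96] q6 -69.3 w 0.0585 F [ 2.3  0.3 -6.5] -> cm [-17.38  -5.89   0.89] rv [ -0.26   0.23 -48.76]
```

```bash
python3 -m pendant '[{"delta_pos":[-2,-0.7,0],"rotation":[0,0,-6],"hand":0},{"delta_pos":[-4.5,-1.5,0],"rotation":[0,0,-12],"hand":0},{"delta_pos":[-7,-2.3,0],"rotation":[0,0,-18],"hand":0},{"delta_pos":[-9.5,-3.1,0],"rotation":[0,0,-24],"hand":0},{"delta_pos":[-12,-4,0],"rotation":[0,0,-30],"hand":0},{"delta_pos":[-14.5,-4.9,0],"rotation":[0,0,-36],"hand":0},{"delta_pos":[-16.5,-5.6,0],"rotation":[0,0,-42],"hand":0},{"delta_pos":[-17.4,-5.9,0.5],"rotation":[0,0,-48.8],"hand":0},{"delta_pos":[-17.4,-5.9,0.9],"rotation":[0,0,-48.8],"hand":0},{"delta_pos":[-17.4,-5.9,0.9],"rotation":[0,0,-48.8],"hand":0}]'
python3 -c "
from h import *
go(.608,.016,.0915,-91.2)"
```

```text
time: 9.55
tool_pos: [0.604, 0.0158, 0.1322]
eef_rot: [179.7, -0.0, -91.3]
wrist_force: [-1.1, -0.3, -7.4]
width: 0.0585
t 9.55 pos [0.604  0.0158 0.1322] rot [ 1.7971e+02 -3.0000e-02 -9.1330e+01] q6 -21.2 w 0.0585 F [-1.1 -0.3 -7.4] -> cm [-0.03 -0.42  4.07] rv [ 0.29 -0.03 -0.13]
```

```bash
python3 -m pendant '[{"delta_pos":[0,-0.4,1],"rotation":[0,0,0],"hand":0},{"delta_pos":[0,-0.4,2.5],"rotation":[0,0,0],"hand":0},{"delta_pos":[0,-0.4,4],"rotation":[0,0,0],"hand":0},{"delta_pos":[0,-0.4,4],"rotation":[0,0,0],"hand":0}]'
python3 - <<'E'
from h import *
go(.608,.016,.060,-91.2)
c=snap('side','s5',crop=(200,170,340,275),scale=5.7)
E
```

```text
time: 9.88
tool_pos: [0.6069, 0.015, 0.0917]
eef_rot: [179.7, -0.1, -91.4]
wrist_force: [-1.0, -0.6, -7.7]
width: 0.0585
t 9.88 pos [0.6069 0.015  0.0917] rot [ 1.7968e+02 -5.0000e-02 -9.1380e+01] q6 -21.1 w 0.0585 F [-1.  -0.6 -7.7] -> cm [-0.11 -0.13  3.17] rv [ 0.32 -0.05 -0.18]
```

View pics/s5.png

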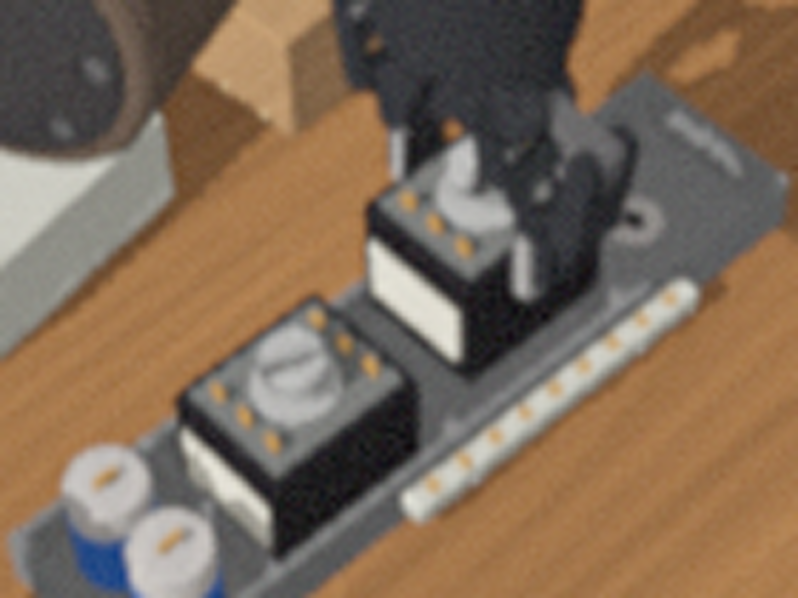

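```bash
python3 - <<'E'
from h import *
c=cal('side'); o=bot.get_obs()
rot=R.from_euler('z',-1.2,degrees=True)
for (u,v,off,z) in ((470,375,(-.03,.036,0),.0355),(368,275,(.03,.036,0),.0375),(465,290,(-.03,.036,0),.0955),(372,205,(.03,.036,0),.0955),(283,465,(-.03,.036,0),.064),(415,385,(-.03,-.036,0),.064),(180,400,(.03,.036,0),.064),(312,298,(.03,-.036,0),.064)):
    p=pix2w(c,200+u/5.7-.4,170+v/5.7-.4,z); print(z,np.round(p-rot.apply(off)-[0,0,z],4))
E
```

```text
0.0355 [ 0.6103  0.0091 -0.    ]
0.0375 [0.6113 0.006  0.    ]
0.0955 [0.6077 0.0139 0.    ]
0.0955 [0.6002 0.0118 0.    ]
0.064 [ 0.6147  0.0986 -0.    ]
0.064 [ 0.6082  0.1127 -0.    ]
0.064 [ 0.6022  0.1076 -0.    ]
0.064 [ 0.6042  0.1138 -0.    ]
```

```bash
python3 -m pendant '[{"delta_pos":[-0.35,-0.1,0.5],"rotation":[0,0,0],"hand":0},{"delta_pos":[-0.35,-0.1,1.2],"rotation":[0,0,0],"hand":0},{"delta_pos":[-0.35,-0.1,2.0],"rotation":[0,0,0],"hand":0},{"delta_pos":[-0.35,-0.1,2.7],"rotation":[0,0,0],"hand":0},{"delta_pos":[-0.35,-0.1,3.1],"rotation":[0,0,0],"hand":0},{"delta_pos":[-0.35,-0.1,3.3],"rotation":[0,0,0],"hand":0},{"delta_pos":[-0.35,-0.1,3.5],"rotation":[0,0,0],"hand":0},{"delta_pos":[-0.35,-0.1,3.5],"rotation":[0,0,0],"hand":0}]'
```

```text
time: 10.6
tool_pos: [0.6109, 0.0192, 0.0604]
eef_rot: [-180.0, -0.0, -91.2]
wrist_force: [0.8, -0.3, -6.1]
width: 0.0581
```

```bash
python3 -m pendant '[{"delta_pos":[0,0.2,0.1],"rotation":[0,0,0],"hand":0},{"delta_pos":[0,0.2,0.2],"rotation":[0,0,0],"hand":0},{"delta_pos":[0,0.2,0.2],"rotation":[0,0,0],"hand":0}]'
python3 -m pendant '[{"delta_pos":[0,0,0],"rotation":[0,0,0],"hand":1},{"delta_pos":[0,0,0],"rotation":[0,0,0],"hand":1},{"delta_pos":[0,0,0],"rotation":[0,0,0],"hand":1},{"delta_pos":[0,0,0],"rotation":[0,0,0],"hand":1},{"delta_pos":[0,0,0],"rotation":[0,0,0],"hand":1},{"delta_pos":[0,0,-3],"rotation":[0,0,0],"hand":1},{"delta_pos":[0,0,-6],"rotation":[0,0,0],"hand":1},{"delta_pos":[0,0,-9],"rotation":[0,0,0],"hand":1},{"delta_pos":[0,0,-11],"rotation":[0,0,0],"hand":1},{"delta_pos":[0,0,-11],"rotation":[0,0,0],"hand":1}]'
python3 - <<'E'
from h import *
im0=np.load('pics/top0.npy')
snap('top','t6'); im=np.load('pics/t6.npy')
def gray(a): return cv2.cvtColor(a,cv2.COLOR_BGR2GRAY)
t=gray(im0[262:292,376:406]); m=cv2.matchTemplate(gray(im[220:340,320:470]),t,cv2.TM_CCOEFF_NORMED); _,s,_,l=cv2.minMaxLoc(m); print('C moved px',l[0]+320-376,l[1]+220-262,s)
go(.453,-.262,.15,-98.3)
E
```

```text
time: 10.85
tool_pos: [0.6102, 0.0194, 0.0601]
eef_rot: [-179.8, 0.0, -91.2]
wrist_force: [0.6, -0.6, 2.9]
width: 0.0581
time: 11.68
tool_pos: [0.6114, 0.0197, 0.1736]
eef_rot: [-179.6, 0.1, -91.2]
wrist_force: [0.4, 0.4, 0.1]
width: 0.0851
C moved px 0 0 0.9996480941772461
t 11.73 pos [0.6102 0.0196 0.1711] rot [-1.7972e+02  9.0000e-02 -9.1200e+01] q6 -21.4 w 0.0852 F [ 0.4 -0.2 -0.7] -> cm [28.49 15.14  1.99] rv [-0.28  0.1   7.1 ]
```

```bash
python3 -m pendant '[{"delta_pos":[3,1.6,0],"rotation":[0,0,1],"hand":1},{"delta_pos":[6,3.2,0],"rotation":[0,0,2],"hand":1},{"delta_pos":[9.5,5,0.3],"rotation":[0,0,3],"hand":1},{"delta_pos":[13,6.9,0.6],"rotation":[0,0,4],"hand":1},{"delta_pos":[16.5,8.8,0.9],"rotation":[0,0,5],"hand":1},{"delta_pos":[20,10.6,1.2],"rotation":[0,0,6],"hand":1},{"delta_pos":[23.5,12.5,1.5],"rotation":[0,0,7.1],"hand":1},{"delta_pos":[26.5,14,1.8],"rotation":[0,0,7.1],"hand":1},{"delta_pos":[28.5,15.1,2],"rotation":[0,0,7.1],"hand":1},{"delta_pos":[28.5,15.1,2],"rotation":[0,0,7.1],"hand":1},{"delta_pos":[28.5,15.1,2],"rotation":[0,0,7.1],"hand":1}]'
python3 -c "
from h import *
go(.453,-.262,.053,-98.3)"
```

```text
time: 12.65
tool_pos: [0.4504, -0.2633, 0.1473]
eef_rot: [179.9, 0.0, -98.5]
wrist_force: [0.4, 0.5, -0.1]
width: 0.0854
t 12.65 pos [ 0.4504 -0.2633  0.1473] rot [ 1.7989e+02  1.0000e-02 -9.8480e+01] q6 0.3 w 0.0854 F [ 0.4  0.5 -0.1] -> cm [-0.17 -0.25  9.42] rv [ 0.11  0.01 -0.18]
```

```bash
python3 -m pendant '[{"delta_pos":[-0.1,-0.2,2],"rotation":[0,0,0],"hand":1},{"delta_pos":[-0.1,-0.2,4],"rotation":[0,0,0],"hand":1},{"delta_pos":[-0.1,-0.2,6],"rotation":[0,0,0],"hand":1},{"delta_pos":[-0.1,-0.2,8],"rotation":[0,0,0],"hand":1},{"delta_pos":[-0.1,-0.2,9.3],"rotation":[0,0,0],"hand":1},{"delta_pos":[-0.1,-0.2,9.3],"rotation":[0,0,0],"hand":1}]' 80
python3 -m pendant '[{"delta_pos":[0,0,0],"rotation":[0,0,0],"hand":0},{"delta_pos":[0,0,0],"rotation":[0,0,0],"hand":0},{"delta_pos":[0,0,0],"rotation":[0,0,0],"hand":0},{"delta_pos":[0,0,0],"rotation":[0,0,0],"hand":0},{"delta_pos":[0,0,0],"rotation":[0,0,0],"hand":0},{"delta_pos":[0,0,0],"rotation":[0,0,0],"hand":0},{"delta_pos":[0,0,0],"rotation":[0,0,0],"hand":0},{"delta_pos":[0,0,0],"rotation":[0,0,0],"hand":0}]' 80
python3 -m pendant '[{"delta_pos":[0,0,-1],"rotation":[0,0,0],"hand":0},{"delta_pos":[0,0,-3],"rotation":[0,0,0],"hand":0},{"delta_pos":[0,0,-5],"rotation":[0,0,0],"hand":0},{"delta_pos":[0,0,-7],"rotation":[0,0,0],"hand":0},{"delta_pos":[0,0,-9],"rotation":[0,0,0],"hand":0},{"delta_pos":[0,0,-9],"rotation":[0,0,0],"hand":0}]'
python3 -c "
from h import *
go(.606,-.073,.14,-91.2)"
```

```text
time: 13.15
tool_pos: [0.4524, -0.2605, 0.0522]
eef_rot: [179.7, 0.0, -98.3]
wrist_force: [-0.8, -0.3, -0.1]
width: 0.0855
time: 13.82
tool_pos: [0.455, -0.2617, 0.0567]
eef_rot: [-179.8, -0.0, -98.3]
wrist_force: [1.0, 3.7, 6.1]
width: 0.0586
time: 14.32
tool_pos: [0.4555, -0.2624, 0.1496]
eef_rot: [-179.7, -0.0, -98.3]
wrist_force: [1.5, -0.2, -4.9]
width: 0.0586
t 14.32 pos [ 0.4555 -0.2624  0.1496] rot [-1.7966e+02 -5.0000e-02 -9.8290e+01] q6 0.2 w 0.0586 F [ 1.5 -0.2 -4.9] -> cm [-20.91 -12.15   1.01] rv [-0.34 -0.07 -7.09]
```

```bash
python3 -m pendant '[{"delta_pos":[-2,-1.2,0],"rotation":[0,0,0],"hand":0},{"delta_pos":[-5,-2.9,0],"rotation":[0,0,-1],"hand":0},{"delta_pos":[-8,-4.6,0],"rotation":[0,0,-2],"hand":0},{"delta_pos":[-11,-6.3,0],"rotation":[0,0,-3],"hand":0},{"delta_pos":[-14,-8.1,0],"rotation":[0,0,-4],"hand":0},{"delta_pos":[-17,-9.8,0],"rotation":[0,0,-5],"hand":0},{"delta_pos":[-19.5,-11.3,0.3],"rotation":[0,0,-6],"hand":0},{"delta_pos":[-20.9,-12.1,0.6],"rotation":[0,0,-7.1],"hand":0},{"delta_pos":[-20.9,-12.1,1],"rotation":[0,0,-7.1],"hand":0},{"delta_pos":[-20.9,-12.1,1],"rotation":[0,0,-7.1],"hand":0}]'
python3 -c "
from h import *
go(.607,-.073,.0915,-91.2)"
```

```text
time: 15.15
tool_pos: [0.6026, -0.0719, 0.1331]
eef_rot: [179.8, -0.0, -91.2]
wrist_force: [-0.4, -0.2, -5.9]
width: 0.0587
t 15.15 pos [ 0.6026 -0.0719  0.1331] rot [179.78  -0.   -91.18] q6 -12.7 w 0.0587 F [-0.4 -0.2 -5.9] -> cm [ 0.1  -0.46  4.16] rv [ 0.22 -0.    0.02]
```

```bash
python3 -m pendant '[{"delta_pos":[0.1,-0.4,1],"rotation":[0,0,0],"hand":0},{"delta_pos":[0.1,-0.4,2.5],"rotation":[0,0,0],"hand":0},{"delta_pos":[0.1,-0.4,4.1],"rotation":[0,0,0],"hand":0},{"delta_pos":[0.1,-0.4,4.1],"rotation":[0,0,0],"hand":0}]'
python3 -c "
from h import *
go(.607,-.073,.060,-91.2)"
python3 -m pendant '[{"delta_pos":[0,0,0.5],"rotation":[0,0,0],"hand":0},{"delta_pos":[0,0,1.2],"rotation":[0,0,0],"hand":0},{"delta_pos":[0,0,1.9],"rotation":[0,0,0],"hand":0},{"delta_pos":[0,0,2.5],"rotation":[0,0,0],"hand":0},{"delta_pos":[0,0,3],"rotation":[0,0,0],"hand":0},{"delta_pos":[0,0,3.3],"rotation":[0,0,0],"hand":0},{"delta_pos":[0,0,3.5],"rotation":[0,0,0],"hand":0},{"delta_pos":[0,0,3.5],"rotation":[0,0,0],"hand":0}]'
```

```text
time: 15.48
tool_pos: [0.6049, -0.0748, 0.0906]
eef_rot: [179.7, -0.0, -91.4]
wrist_force: [-0.3, 0.0, -5.9]
width: 0.0584
t 15.48 pos [ 0.6049 -0.0748  0.0906] rot [ 1.7966e+02 -2.0000e-02 -9.1360e+01] q6 -12.6 w 0.0584 F [-0.3  0.  -5.9] -> cm [-0.19 -0.23  3.06] rv [ 0.34 -0.02 -0.16]
time: 16.15
tool_pos: [0.6075, -0.0736, 0.0608]
eef_rot: [180.0, -0.0, -91.2]
wrist_force: [-6.8, 1.5, 8.4]
width: 0.0587
```

```bash

python3 -m pendant '[{"delta_pos":[0,0,0],"rotation":[0,0,0],"hand":1},{"delta_pos":[0,0,0],"rotation":[0,0,0],"hand":1},{"delta_pos":[0,0,0],"rotation":[0,0,0],"hand":1},{"delta_pos":[0,0,0],"rotation":[0,0,0],"hand":1},{"delta_pos":[0,0,0],"rotation":[0,0,0],"hand":1},{"delta_pos":[0,0,-3],"rotation":[0,0,0],"hand":1},{"delta_pos":[0,0,-7],"rotation":[0,0,0],"hand":1},{"delta_pos":[0,0,-11],"rotation":[0,0,0],"hand":1},{"delta_pos":[0,0,-14],"rotation":[0,0,0],"hand":1},{"delta_pos":[0,0,-17],"rotation":[0,0,0],"hand":1}]'
python3 -m pendant '[{"delta_pos":[4,4,0],"rotation":[0,0,0],"hand":1},{"delta_pos":[8,8,0],"rotation":[0,0,0],"hand":1},{"delta_pos":[12,12,0],"rotation":[0,0,0],"hand":1},{"delta_pos":[16,14,0],"rotation":[0,0,0],"hand":1},{"delta_pos":[20,14,0],"rotation":[0,0,0],"hand":1},{"delta_pos":[24,14,0],"rotation":[0,0,0],"hand":1},{"delta_pos":[28,14,0],"rotation":[0,0,0],"hand":1},{"delta_pos":[30,14,0],"rotation":[0,0,0],"hand":1}]'
python3 - <<'E'
from h import *
go(.6,.3,.3,-90)
snap('top','t7'); snap('side','s7')
a=np.load('pics/t7.npy'); b=np.load('pics/s7.npy')
cv2.imwrite('pics/c7.png',np.vstack([cv2.resize(a[180:245,130:345],(796,240),interpolation=cv2.INTER_CUBIC),cv2.resize(b[165:345,130:360],None,fx=796/230,fy=796/230,interpolation=cv2.INTER_CUBIC)[:360] if 0 else cv2.resize(b[165:345,130:360],(450,352),interpolation=cv2.INTER_CUBIC).copy() if 0 else cv2.copyMakeBorder(cv2.resize(b[165:345,130:360],(460,360),interpolation=cv2.INTER_CUBIC),0,0,0,336,0)]))
E
```

```text
time: 16.98
tool_pos: [0.608, -0.0736, 0.2317]
eef_rot: [-179.9, 0.0, -91.2]
wrist_force: [1.0, -0.3, -0.6]
width: 0.0859
time: 17.65
tool_pos: [0.4617, -0.3581, 0.2301]
eef_rot: [-179.9, -0.0, -91.2]
wrist_force: [1.7, 0.2, 0.3]
width: 0.0853
t 17.65 pos [ 0.4617 -0.3581  0.2301] rot [-1.7992e+02 -3.0000e-02 -9.1190e+01] q6 17.4 w 0.0853 F [1.7 0.2 0.3] -> cm [-66.08 -12.47  -7.01] rv [-0.08 -0.03 -1.19]
```

View pics/c7.png

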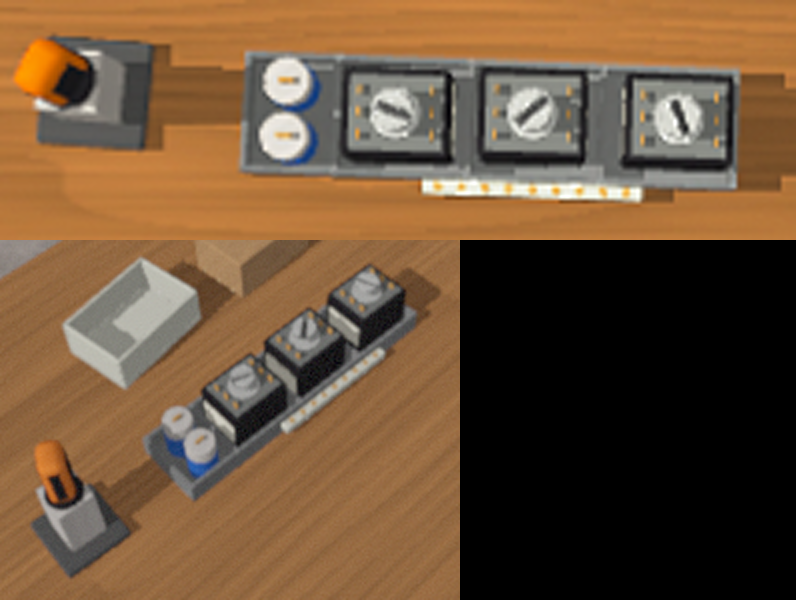

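```bash
python3 - <<'E'
from h import *
a=np.load('pics/t7.npy'); b=np.load('pics/s7.npy'); c=cal('top')
k=215/796
bays=[(.6054,-.0742),(.6076,.0157),(.6091,.1057)]
for n,(u,v) in (('A',(396,112)),('B',(531,112)),('C',(680,119))):
    u0=130+u*k-.35; v0=180+v*65/240-.35
    g=cv2.cvtColor(a,cv2.COLOR_BGR2GRAY).astype(float)
    yy,xx=np.mgrid[:420,:560]; m=(xx-u0)**2+(yy-v0)**2<4.6**2
    w=np.clip(np.median(g[m])-15-g,0,None)*m
    pts=np.array([[*P(x,y,.083)[:2],w[y,x]] for y,x in zip(*np.nonzero(w))])
    mu=np.average(pts[:,:2],axis=0,weights=pts[:,2]); C=np.cov(pts[:,:2].T,aweights=pts[:,2]); e,V=np.linalg.eigh(C)
    print(n,'read',np.round(P(u0,v0,.083)[:2],4),'slot c',np.round(mu,4),'ang %.1f'%np.degrees(np.arctan2(V[1,1],V[0,1])),np.sqrt(e))
x=cv2.resize(a[183:225,128:176],None,fx=8,fy=8,interpolation=cv2.INTER_CUBIC); y=cv2.resize(b[260:345,135:200],None,fx=5,fy=5,interpolation=cv2.INTER_CUBIC)
h=max(x.shape[0],y.shape[0]); f=lambda q:cv2.copyMakeBorder(q,0,h-q.shape[0],0,0,0)
cv2.imwrite('pics/d8.png',np.hstack([f(x),f(y)]))
E
```

```text
A read [0.6063 0.1059] slot c [0.6066 0.1061] ang 66.4 [0.00204164 0.0061534 ]
B read [0.6073 0.0184] slot c [0.6079 0.0193] ang 131.6 [0.00178284 0.00642341]
C read [ 0.6038 -0.0781] slot c [ 0.6045 -0.0782] ang -158.7 [0.00166914 0.00643279]
```

View pics/d8.png

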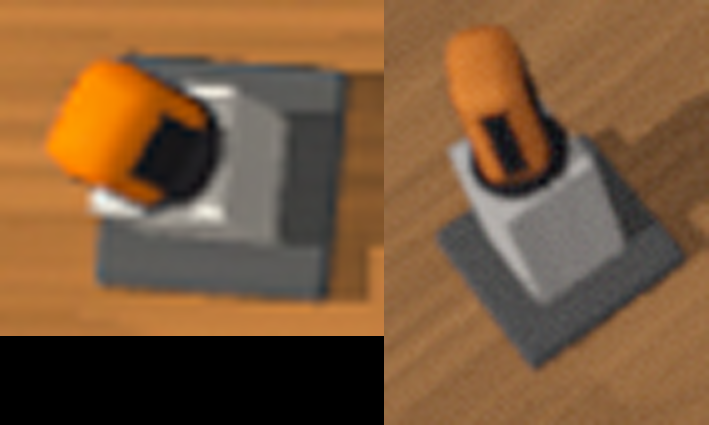

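```bash
python3 - <<'E'
from h import *
print('guard top', P(128+172/8-.45,183+147/8-.45,.09))
print('handle top', P(128+112/8-.45,183+128/8-.45,.150))
c=cal('side')
print('side guard', pix2w(c,135+(518-384)/5-.4,260+155/5-.4,.088))
print('side htop', pix2w(c,135+(487-384)/5-.4,260+55/5-.4,.150))
print('sleeve rim top view', P(128+155/8-.45,183+148/8-.45,.082))
go(.627,.320,.25,-122)
E
```

```text
guard top [0.62493661 0.31575143 0.09      ]
handle top [0.62306197 0.31772427 0.15      ]
side guard [0.6228383  0.32247746 0.088     ]
side htop [0.62654005 0.31757502 0.15      ]
sleeve rim top view [0.62552704 0.32295841 0.082     ]
t 17.75 pos [ 0.4614 -0.3611  0.2288] rot [ 1.7996e+02 -4.0000e-02 -9.1500e+01] q6 17.4 w 0.0854 F [-0.7  0.5 -0.3] -> cm [-68.51 -14.78  -2.18] rv [ 3.00e-02 -5.00e-02  3.05e+01]
```

```bash

python3 -m pendant '[{"delta_pos":[-2,-0.4,-1],"rotation":[0,0,0],"hand":1},{"delta_pos":[-5,-1,-2],"rotation":[0,0,0],"hand":1},{"delta_pos":[-9,-2,-2],"rotation":[0,0,0],"hand":1},{"delta_pos":[-13,-3,-2],"rotation":[0,0,0],"hand":1},{"delta_pos":[-17,-4,-2],"rotation":[0,0,0],"hand":1},{"delta_pos":[-21,-5,-2],"rotation":[0,0,3],"hand":1},{"delta_pos":[-25,-6,-2],"rotation":[0,0,6],"hand":1},{"delta_pos":[-29,-6.5,-2],"rotation":[0,0,9],"hand":1},{"delta_pos":[-33,-7,-2],"rotation":[0,0,12],"hand":1},{"delta_pos":[-37,-8,-2],"rotation":[0,0,15],"hand":1},{"delta_pos":[-41,-9,-2],"rotation":[0,0,18],"hand":1},{"delta_pos":[-44,-9.5,-2],"rotation":[0,0,21],"hand":1}]'
python3 -c "
from h import *
go(.628,.318,.25,-122)"
```

```text
time: 18.75
tool_pos: [0.5675, 0.0849, 0.2494]
eef_rot: [-180.0, 0.0, -112.3]
wrist_force: [1.0, -0.1, 0.3]
width: 0.0857
t 18.75 pos [0.5675 0.0849 0.2494] rot [-1.7996e+02  3.0000e-02 -1.1229e+02] q6 -50.3 w 0.0857 F [ 1.  -0.1  0.3] -> cm [-23.87   3.24  -0.04] rv [-0.03  0.04  9.71]
```

```bash

python3 -m pendant '[{"delta_pos":[-4,0.5,0],"rotation":[0,0,3],"hand":1},{"delta_pos":[-8,1,0],"rotation":[0,0,6],"hand":1},{"delta_pos":[-12,1.6,0],"rotation":[0,0,9.7],"hand":1},{"delta_pos":[-16,2.2,0],"rotation":[0,0,9.7],"hand":1},{"delta_pos":[-20,2.7,0],"rotation":[0,0,9.7],"hand":1},{"delta_pos":[-22.5,3,0],"rotation":[0,0,9.7],"hand":1},{"delta_pos":[-23.9,3.2,0],"rotation":[0,0,9.7],"hand":1},{"delta_pos":[-23.9,3.2,0],"rotation":[0,0,9.7],"hand":1},{"delta_pos":[-23.9,3.2,0],"rotation":[0,0,9.7],"hand":1}]'
python3 - <<'E'
from h import *
go(.628,.318,.125,-122)
snap('side','s9',crop=(100,190,240,345),scale=3.8)
E
```

```text
time: 19.5
tool_pos: [0.6272, 0.3154, 0.2485]
eef_rot: [180.0, -0.1, -121.9]
wrist_force: [-0.3, -0.1, -0.6]
width: 0.0853
t 19.50 pos [0.6272 0.3154 0.2485] rot [ 1.7998e+02 -7.0000e-02 -1.2186e+02] q6 -74.4 w 0.0853 F [-0.3 -0.1 -0.6] -> cm [-0.28  0.07 12.35] rv [ 0.02 -0.07  0.14]
```

View pics/s9.png

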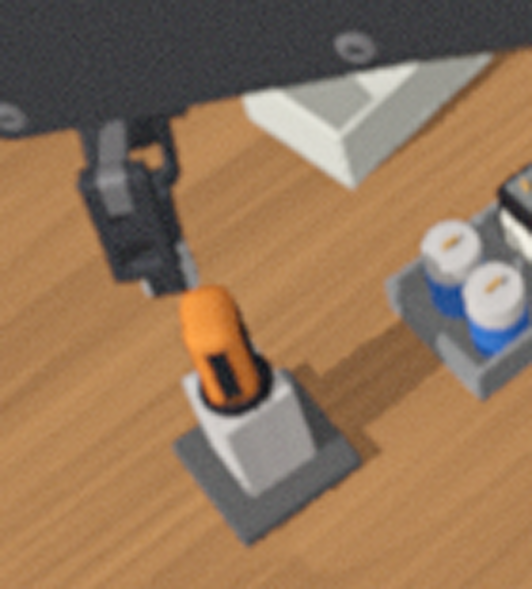

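```bash

python3 -m pendant '[{"delta_pos":[-0.2,0.1,1.5],"rotation":[0,0,0],"hand":1},{"delta_pos":[-0.2,0.1,4],"rotation":[0,0,0],"hand":1},{"delta_pos":[-0.2,0.1,6.5],"rotation":[0,0,0],"hand":1},{"delta_pos":[-0.2,0.1,9],"rotation":[0,0,0],"hand":1},{"delta_pos":[-0.2,0.1,11],"rotation":[0,0,0],"hand":1},{"delta_pos":[-0.2,0.1,12.2],"rotation":[0,0,0],"hand":1},{"delta_pos":[-0.2,0.1,12.2],"rotation":[0,0,0],"hand":1},{"delta_pos":[-0.2,0.1,12.2],"rotation":[0,0,0],"hand":0.6}]' 100
python3 -m pendant '[{"delta_pos":[0,0,0],"rotation":[0,0,0],"hand":0.4},{"delta_pos":[0,0,0],"rotation":[0,0,0],"hand":0.3},{"delta_pos":[0,0,0],"rotation":[0,0,0],"hand":0},{"delta_pos":[0,0,0],"rotation":[0,0,0],"hand":0},{"delta_pos":[0,0,0],"rotation":[0,0,0],"hand":0},{"delta_pos":[0,0,0],"rotation":[0,0,0],"hand":0},{"delta_pos":[0,0,0],"rotation":[0,0,0],"hand":0},{"delta_pos":[0,0,0],"rotation":[0,0,0],"hand":0},{"delta_pos":[0,0,0],"rotation":[0,0,0],"hand":0},{"delta_pos":[0,0,0],"rotation":[0,0,0],"hand":0}]' 100
python3 -m pendant '[{"delta_pos":[0,0,-1],"rotation":[0,0,0],"hand":0},{"delta_pos":[0,0,-3],"rotation":[0,0,0],"hand":0},{"delta_pos":[0,0,-5],"rotation":[0,0,0],"hand":0},{"delta_pos":[0,0,-7],"rotation":[0,0,0],"hand":0},{"delta_pos":[0,0,-9],"rotation":[0,0,0],"hand":0},{"delta_pos":[0,0,-11],"rotation":[0,0,0],"hand":0},{"delta_pos":[0,0,-13],"rotation":[0,0,0],"hand":0},{"delta_pos":[0,0,-14],"rotation":[0,0,0],"hand":0},{"delta_pos":[0,0,-14],"rotation":[0,0,0],"hand":0}]'
python3 - <<'E'
from h import *
go(.609,.107,.24,66)
E
```

```text
time: 20.22
tool_pos: [0.6281, 0.3164, 0.1279]
eef_rot: [-180.0, -0.0, -121.9]
wrist_force: [0.8, 0.1, -0.2]
width: 0.0754
time: 21.05
tool_pos: [0.6285, 0.3179, 0.1291]
eef_rot: [-179.9, 0.1, -121.9]
wrist_force: [-0.3, 0.8, 5.8]
width: 0.0345
time: 21.8
tool_pos: [0.6286, 0.3177, 0.2706]
eef_rot: [-179.9, 0.2, -121.9]
wrist_force: [0.1, 0.0, -0.5]
width: 0.0349
t 21.80 pos [0.6286 0.3177 0.2706] rot [-179.9     0.24 -121.9 ] q6 -74.5 w 0.0349 F [ 0.1  0.  -0.5] -> cm [18.94 -9.46  3.  ] rv [  0.35   0.18 172.1 ]
```

```bash

python3 - <<'E'
from h import *
c=snap('side','s10',crop=(100,140,240,290),scale=4)
for z in(.157,.2): print((w2pix(c,[.6286,.3177,z])-[100,140])*4)
E
```

```text
[214.48009698 511.44429083]
[192.34213985 458.09671508]
```

View pics/s10.png

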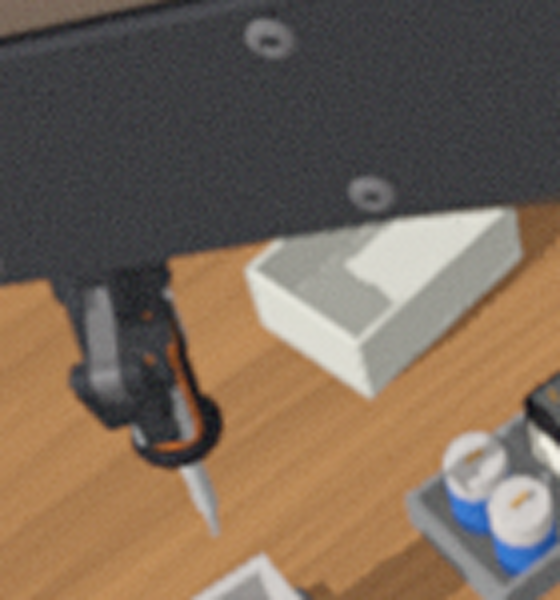

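```bash

python3 -m pendant '[{"delta_pos":[2,-1,0],"rotation":[0,0,-7],"hand":0},{"delta_pos":[4,-2,0],"rotation":[0,0,-14],"hand":0},{"delta_pos":[6,-3,0],"rotation":[0,0,-21],"hand":0},{"delta_pos":[8,-4,0],"rotation":[0,0,-28],"hand":0},{"delta_pos":[10,-5,0],"rotation":[0,0,-35],"hand":0},{"delta_pos":[12,-6,0],"rotation":[0,0,-42],"hand":0},{"delta_pos":[14,-7,0],"rotation":[0,0,-49],"hand":0},{"delta_pos":[16,-8,0.5],"rotation":[0,0,-56],"hand":0},{"delta_pos":[18,-9,1],"rotation":[0,0,-63],"hand":0},{"delta_pos":[18.9,-9.5,1.5],"rotation":[0,0,-70],"hand":0},{"delta_pos":[18.9,-9.5,2],"rotation":[0,0,-77],"hand":0},{"delta_pos":[18.9,-9.5,2],"rotation":[0,0,-84],"hand":0}]' 110
python3 - <<'E'
from h import *
go(.609,.107,.23,-24)
E
```

```text
time: 22.85
tool_pos: [0.607, 0.1052, 0.2443]
eef_rot: [179.8, 0.2, -37.7]
wrist_force: [-0.0, -0.1, -1.8]
width: 0.0351
t 22.85 pos [0.607  0.1052 0.2443] rot [ 1.798e+02  1.600e-01 -3.768e+01] q6 24.4 w 0.0351 F [-0.  -0.1 -1.8] -> cm [ 0.05 -0.27  1.43] rv [  0.18   0.18 -13.68]
```

```bash

python3 -m pendant '[{"delta_pos":[0,-0.2,1],"rotation":[0,0,-7],"hand":0},{"delta_pos":[0.1,-0.3,2],"rotation":[0,0,-13.7],"hand":0},{"delta_pos":[0.1,-0.3,2.4],"rotation":[0,0,-13.7],"hand":0},{"delta_pos":[0.1,-0.3,2.4],"rotation":[0,0,-13.7],"hand":0}]'
python3 - <<'E'
from h import *
go(.609,.107,.21,-24)
snap('side','s11'); snap('top','t11')
a=np.load('pics/s11.npy')[190:290,190:310]; b=np.load('pics/t11.npy')[150:250,160:300]
a=cv2.resize(a,None,fx=5,fy=5,interpolation=cv2.INTER_CUBIC)
cv2.imwrite('pics/s11.png',a)
E
```

```text
time: 23.18
tool_pos: [0.6099, 0.1079, 0.2206]
eef_rot: [179.8, 0.2, -24.4]
wrist_force: [0.0, -0.4, -1.8]
width: 0.0346
t 23.18 pos [0.6099 0.1079 0.2206] rot [179.82   0.19 -24.45] q6 37.5 w 0.0346 F [ 0.  -0.4 -1.8] -> cm [-0.04  0.11  1.06] rv [ 0.18  0.19 -0.45]
```

View pics/s11.png

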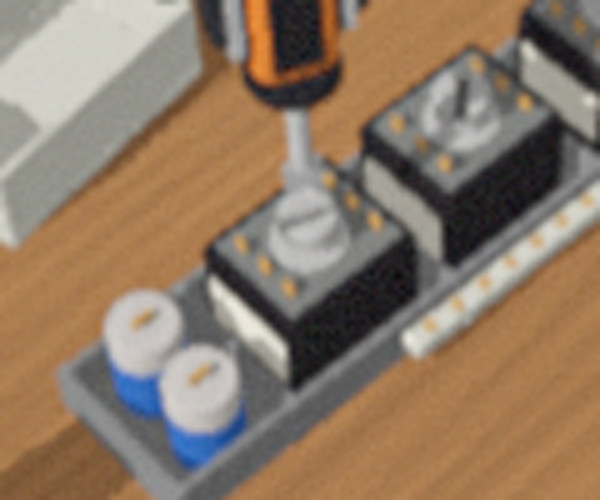

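```bash

python3 - <<'E'
from h import *
c=cal('side'); f=lambda p:np.round((w2pix(c,p)-[190,190]+.4)*5,1)
x,y=.6099,.1079
print('tip pred',f([x,y,.1036]),'head pred',f([.6099,.1079,.083]), 'head cam est', f([.6066,.106,.083]))
for d in((.003,0,0),(0,.003,0),(0,0,.003)): print(d, f(np.array([x,y,.1])+d)-f([x,y,.1]))
print('head from side', pix2w(c,190+307/5-.4,190+214/5-.4,.083),'tip',pix2w(c,190+301/5-.4,190+192/5-.4,.1036))
E
```

```text
tip pred [302.  177.9] head pred [304.9 207.9] head cam est [313.7 209.9]
(0.003, 0, 0) [-5.  -4.2]
(0, 0.003, 0) [-5.5  4.2]
(0, 0, 0.003) [-0.5 -4.4]
head from side [0.60701091 0.10937392 0.083     ] tip [0.60495542 0.11294523 0.1036    ]
```

```bash

python3 -m pendant '[{"delta_pos":[0,0,0.5],"rotation":[0,0,0],"hand":0},{"delta_pos":[0,0,1],"rotation":[0,0,0],"hand":0},{"delta_pos":[0,0,1.4],"rotation":[0,0,0],"hand":0},{"delta_pos":[0,0,1.4],"rotation":[0,0,0],"hand":0}]'
python3 -m pendant '[{"delta_pos":[0,0,0.2],"rotation":[0,0,0],"hand":0},{"delta_pos":[0,0,0.4],"rotation":[0,0,0],"hand":0},{"delta_pos":[0,0,0.4],"rotation":[0,0,0],"hand":0}]'
python3 -m pendant '[{"delta_pos":[0,0,0.2],"rotation":[0,0,0],"hand":0},{"delta_pos":[0,0,0.4],"rotation":[0,0,0],"hand":0},{"delta_pos":[0,0,0.4],"rotation":[0,0,0],"hand":0}]'
```

```text
time: 23.62
tool_pos: [0.6106, 0.1082, 0.2081]
eef_rot: [179.9, 0.1, -24.3]
wrist_force: [-0.6, 0.3, -1.8]
width: 0.0351
time: 23.87
tool_pos: [0.611, 0.1083, 0.205]
eef_rot: [180.0, 0.0, -24.2]
wrist_force: [-0.5, -0.3, -1.9]
width: 0.0354
time: 24.12
tool_pos: [0.611, 0.1083, 0.2009]
eef_rot: [180.0, 0.0, -24.2]
wrist_force: [-0.1, -0.5, -1.2]
width: 0.035
```

```bash

python3 -m pendant '[{"delta_pos":[0,0,0.1],"rotation":[0,0,0],"hand":0},{"delta_pos":[0,0,0.2],"rotation":[0,0,0],"hand":0},{"delta_pos":[0,0,0.2],"rotation":[0,0,0],"hand":0}]'
python3 -m pendant '[{"delta_pos":[0,0,0.1],"rotation":[0,0,0],"hand":0},{"delta_pos":[0,0,0.2],"rotation":[0,0,0],"hand":0},{"delta_pos":[0,0,0.2],"rotation":[0,0,0],"hand":0}]'
python3 -m pendant '[{"delta_pos":[0,0,0.1],"rotation":[0,0,0],"hand":0},{"delta_pos":[0,0,0.2],"rotation":[0,0,0],"hand":0},{"delta_pos":[0,0,0.2],"rotation":[0,0,0],"hand":0}]'
```

```text
time: 24.37
tool_pos: [0.6111, 0.1083, 0.1991]
eef_rot: [180.0, 0.0, -24.2]
wrist_force: [-0.5, 0.0, -2.5]
width: 0.0351
time: 24.62
tool_pos: [0.6111, 0.1083, 0.1971]
eef_rot: [180.0, 0.0, -24.2]
wrist_force: [0.4, 0.1, -1.3]
width: 0.0348
time: 24.87
tool_pos: [0.611, 0.1083, 0.195]
eef_rot: [180.0, 0.0, -24.2]
wrist_force: [-0.0, 0.2, -1.6]
width: 0.0348
```

```bash

python3 -m pendant '[{"delta_pos":[0,0,0.1],"rotation":[0,0,0],"hand":0},{"delta_pos":[0,0,0.2],"rotation":[0,0,0],"hand":0},{"delta_pos":[0,0,0.2],"rotation":[0,0,0],"hand":0}]'
python3 -m pendant '[{"delta_pos":[0,0,0.1],"rotation":[0,0,0],"hand":0},{"delta_pos":[0,0,0.2],"rotation":[0,0,0],"hand":0},{"delta_pos":[0,0,0.2],"rotation":[0,0,0],"hand":0}]'
python3 -m pendant '[{"delta_pos":[0,0,0.1],"rotation":[0,0,0],"hand":0},{"delta_pos":[0,0,0.2],"rotation":[0,0,0],"hand":0},{"delta_pos":[0,0,0.2],"rotation":[0,0,0],"hand":0}]'
```

```text
time: 25.12
tool_pos: [0.6114, 0.1083, 0.1939]
eef_rot: [-180.0, -0.0, -24.2]
wrist_force: [-1.3, -0.2, 2.3]
width: 0.035
time: 25.37
tool_pos: [0.6117, 0.1082, 0.1933]
eef_rot: [-180.0, -0.1, -24.2]
wrist_force: [-3.9, -0.6, 12.5]
width: 0.0351
time: 25.62
tool_pos: [0.6119, 0.1081, 0.1928]
eef_rot: [-179.9, -0.2, -24.2]
wrist_force: [-7.6, -0.0, 20.7]
width: 0.0352
```

```bash

python3 -m pendant '[{"delta_pos":[0,0,0],"rotation":[0,0,5],"hand":0},{"delta_pos":[0,0,0.01],"rotation":[0,0,10],"hand":0},{"delta_pos":[0,0,0.02],"rotation":[0,0,15],"hand":0},{"delta_pos":[0,0,0.03],"rotation":[0,0,20],"hand":0},{"delta_pos":[0,0,0.04],"rotation":[0,0,25],"hand":0},{"delta_pos":[0,0,0.05],"rotation":[0,0,30],"hand":0},{"delta_pos":[0,0,0.05],"rotation":[0,0,30],"hand":0}]'
python3 -c "
from h import *
o=bot.get_obs();print(o['ft_torque'],o['joint_pos'][5])"
```

```text
time: 26.2
tool_pos: [0.6117, 0.1083, 0.1923]
eef_rot: [-179.9, -0.1, -54.5]
wrist_force: [-7.6, -0.4, 20.9]
width: 0.0347
[-0.02080136  3.41412502  0.0759836 ] 7.431324340192649
```

```bash

python3 -m pendant '[{"delta_pos":[0,0,0.015],"rotation":[0,0,6],"hand":0},{"delta_pos":[0,0,0.03],"rotation":[0,0,12],"hand":0},{"delta_pos":[0,0,0.045],"rotation":[0,0,18],"hand":0},{"delta_pos":[0,0,0.06],"rotation":[0,0,24],"hand":0},{"delta_pos":[0,0,0.075],"rotation":[0,0,30],"hand":0},{"delta_pos":[0,0,0.09],"rotation":[0,0,36],"hand":0},{"delta_pos":[0,0,0.1],"rotation":[0,0,42],"hand":0},{"delta_pos":[0,0,0.115],"rotation":[0,0,48],"hand":0},{"delta_pos":[0,0,0.13],"rotation":[0,0,54],"hand":0},{"delta_pos":[0,0,0.145],"rotation":[0,0,60],"hand":0},{"delta_pos":[0,0,0.16],"rotation":[0,0,66],"hand":0},{"delta_pos":[0,0,0.17],"rotation":[0,0,72],"hand":0}]'
python3 -c "
from h import *
o=bot.get_obs();print(o['ft_torque'],o['joint_pos'][5])"
```

```text
time: 27.2
tool_pos: [0.6118, 0.1071, 0.1907]
eef_rot: [-179.8, 0.0, -126.4]
wrist_force: [-5.6, -4.9, 20.1]
width: 0.0348
[-2.21276882  2.79900182  0.20190322] -64.54892512534855
```

```bash

python3 -m pendant '[{"delta_pos":[0,0,0.015],"rotation":[0,0,6],"hand":0},{"delta_pos":[0,0,0.03],"rotation":[0,0,12],"hand":0},{"delta_pos":[0,0,0.045],"rotation":[0,0,18],"hand":0},{"delta_pos":[0,0,0.06],"rotation":[0,0,24],"hand":0},{"delta_pos":[0,0,0.075],"rotation":[0,0,30],"hand":0},{"delta_pos":[0,0,0.09],"rotation":[0,0,36],"hand":0},{"delta_pos":[0,0,0.1],"rotation":[0,0,42],"hand":0},{"delta_pos":[0,0,0.115],"rotation":[0,0,48],"hand":0},{"delta_pos":[0,0,0.13],"rotation":[0,0,54],"hand":0},{"delta_pos":[0,0,0.145],"rotation":[0,0,60],"hand":0},{"delta_pos":[0,0,0.16],"rotation":[0,0,66],"hand":0},{"delta_pos":[0,0,0.17],"rotation":[0,0,72],"hand":0}]'
python3 -m pendant '[{"delta_pos":[0,0,0.015],"rotation":[0,0,6],"hand":0},{"delta_pos":[0,0,0.03],"rotation":[0,0,12],"hand":0},{"delta_pos":[0,0,0.045],"rotation":[0,0,18],"hand":0},{"delta_pos":[0,0,0.06],"rotation":[0,0,24],"hand":0},{"delta_pos":[0,0,0.06],"rotation":[0,0,24],"hand":0}]'
python3 -c "
from h import *
o=bot.get_obs();print(o['ft_torque'],o['joint_pos'])"
```

```text
time: 28.2
tool_pos: [0.6103, 0.1061, 0.1887]
eef_rot: [-179.8, 0.0, 161.5]
wrist_force: [-10.6, -7.5, 24.7]
width: 0.0349
time: 28.62
tool_pos: [0.6097, 0.1063, 0.1881]
eef_rot: [-179.8, 0.1, 137.5]
wrist_force: [-12.7, -4.3, 26.1]
width: 0.035
[-2.32586436  6.00525388  0.1423258 ] [ 2.80201383e+01  1.81427776e+01 -1.18164600e+01  1.44566198e-01
 -6.02115712e+01 -1.60630911e+02]
```

```bash

python3 -m pendant '[{"delta_pos":[0,0,-0.5],"rotation":[0,0,0],"hand":0},{"delta_pos":[0,0,-1.5],"rotation":[0,0,0],"hand":0},{"delta_pos":[0,0,-2],"rotation":[0,0,0],"hand":0},{"delta_pos":[0,0,-2],"rotation":[0,0,-7],"hand":0},{"delta_pos":[0,0,-2],"rotation":[0,0,-14],"hand":0},{"delta_pos":[0,0,-2],"rotation":[0,0,-21],"hand":0},{"delta_pos":[0,0,-2],"rotation":[0,0,-28],"hand":0},{"delta_pos":[0,0,-2],"rotation":[0,0,-35],"hand":0},{"delta_pos":[0,0,-2],"rotation":[0,0,-42],"hand":0},{"delta_pos":[0,0,-2],"rotation":[0,0,-49],"hand":0},{"delta_pos":[0,0,-2],"rotation":[0,0,-56],"hand":0},{"delta_pos":[0,0,-2],"rotation":[0,0,-63],"hand":0}]'
python3 -m pendant '[{"delta_pos":[0,0,0],"rotation":[0,0,-7],"hand":0},{"delta_pos":[0,0,0],"rotation":[0,0,-14],"hand":0},{"delta_pos":[0,0,0],"rotation":[0,0,-21],"hand":0},{"delta_pos":[0,0,0],"rotation":[0,0,-28],"hand":0},{"delta_pos":[0,0,0],"rotation":[0,0,-35],"hand":0},{"delta_pos":[0,0,0],"rotation":[0,0,-42],"hand":0},{"delta_pos":[0,0,0],"rotation":[0,0,-49],"hand":0},{"delta_pos":[0,0,0],"rotation":[0,0,-56],"hand":0},{"delta_pos":[0,0,0],"rotation":[0,0,-63],"hand":0},{"delta_pos":[0,0,0],"rotation":[0,0,-70],"hand":0},{"delta_pos":[0,0,0],"rotation":[0,0,-77],"hand":0},{"delta_pos":[0,0,0],"rotation":[0,0,-84],"hand":0}]'
python3 -m pendant '[{"delta_pos":[0,0,0],"rotation":[0,0,-7],"hand":0},{"delta_pos":[0,0,0],"rotation":[0,0,-14],"hand":0},{"delta_pos":[0,0,0],"rotation":[0,0,-21],"hand":0},{"delta_pos":[0,0,0],"rotation":[0,0,-28],"hand":0},{"delta_pos":[0,0,0],"rotation":[0,0,-33],"hand":0},{"delta_pos":[0,0,0],"rotation":[0,0,-33],"hand":0}]'
python3 -c "
from h import *
go(.611,.107,.195,-42.5)"
```

```text
time: 29.62
tool_pos: [0.6116, 0.1086, 0.2048]
eef_rot: [180.0, 0.0, -158.9]
wrist_force: [-0.8, -0.3, -1.0]
width: 0.0349
time: 30.62
tool_pos: [0.6115, 0.1086, 0.2047]
eef_rot: [-180.0, 0.0, -74.9]
wrist_force: [0.5, -0.4, -1.2]
width: 0.0352
time: 31.12
tool_pos: [0.6115, 0.1086, 0.2048]
eef_rot: [-180.0, -0.0, -42.0]
wrist_force: [-0.2, 0.1, -0.9]
width: 0.0349
t 31.12 pos [0.6115 0.1086 0.2048] rot [-179.98   -0.    -41.98] q6 20.0 w 0.0349 F [-0.2  0.1 -0.9] -> cm [0.07 0.16 0.98] rv [-0.02 -0.    0.52]
```

```bash

python3 -m pendant '[{"delta_pos":[0.05,0.1,0.4],"rotation":[0,0,0],"hand":0},{"delta_pos":[0.05,0.1,0.8],"rotation":[0,0,0],"hand":0},{"delta_pos":[0.05,0.1,1.1],"rotation":[0,0,0],"hand":0},{"delta_pos":[0.05,0.1,1.3],"rotation":[0,0,0],"hand":0},{"delta_pos":[0.05,0.1,1.4],"rotation":[0,0,0],"hand":0},{"delta_pos":[0.05,0.1,1.5],"rotation":[0,0,0],"hand":0},{"delta_pos":[0.05,0.1,1.6],"rotation":[0,0,0],"hand":0},{"delta_pos":[0.05,0.1,1.6],"rotation":[0,0,0],"hand":0}]'
python3 -m pendant '[{"delta_pos":[0,0,0.1],"rotation":[0,0,0],"hand":0},{"delta_pos":[0,0,0.2],"rotation":[0,0,0],"hand":0},{"delta_pos":[0,0,0.3],"rotation":[0,0,0],"hand":0},{"delta_pos":[0,0,0.3],"rotation":[0,0,0],"hand":0}]'
```

```text
time: 31.78
tool_pos: [0.611, 0.1073, 0.1895]
eef_rot: [-180.0, -0.0, -42.2]
wrist_force: [-2.2, 0.2, 4.6]
width: 0.0345
time: 32.12
tool_pos: [0.6113, 0.1071, 0.1886]
eef_rot: [-179.9, -0.1, -42.2]
wrist_force: [-5.9, -0.1, 16.6]
width: 0.035
```

```bash

python3 -m pendant '[{"delta_pos":[0,0,0.015],"rotation":[0,0,6],"hand":0},{"delta_pos":[0,0,0.03],"rotation":[0,0,12],"hand":0},{"delta_pos":[0,0,0.045],"rotation":[0,0,18],"hand":0},{"delta_pos":[0,0,0.06],"rotation":[0,0,24],"hand":0},{"delta_pos":[0,0,0.075],"rotation":[0,0,30],"hand":0},{"delta_pos":[0,0,0.09],"rotation":[0,0,36],"hand":0},{"delta_pos":[0,0,0.1],"rotation":[0,0,42],"hand":0},{"delta_pos":[0,0,0.115],"rotation":[0,0,48],"hand":0},{"delta_pos":[0,0,0.13],"rotation":[0,0,54],"hand":0},{"delta_pos":[0,0,0.145],"rotation":[0,0,60],"hand":0},{"delta_pos":[0,0,0.16],"rotation":[0,0,66],"hand":0},{"delta_pos":[0,0,0.17],"rotation":[0,0,72],"hand":0}]'
python3 -m pendant '[{"delta_pos":[0,0,0.015],"rotation":[0,0,6],"hand":0},{"delta_pos":[0,0,0.03],"rotation":[0,0,12],"hand":0},{"delta_pos":[0,0,0.045],"rotation":[0,0,18],"hand":0},{"delta_pos":[0,0,0.05],"rotation":[0,0,24],"hand":0},{"delta_pos":[0,0,0.05],"rotation":[0,0,28],"hand":0}]'
python3 -c "
from h import *
o=bot.get_obs();print(o['ft_torque'],o['eef_rot'])"
```

```text
time: 33.12
tool_pos: [0.6105, 0.1074, 0.1869]
eef_rot: [-180.0, 0.0, -114.5]
wrist_force: [-9.9, 2.5, 18.7]
width: 0.0347
time: 33.53
tool_pos: [0.6105, 0.1077, 0.1862]
eef_rot: [-180.0, 0.1, -142.5]
wrist_force: [-7.9, 3.8, 17.5]
width: 0.0348
[1.07172661 4.12759453 0.19805204] [-1.79994616e+02  7.63361804e-02 -1.42502389e+02]
```

```bash
for i in 1; do
python3 -m pendant '[{"delta_pos":[0,0,0.015],"rotation":[0,0,4],"hand":0},{"delta_pos":[0,0,0.02],"rotation":[0,0,8],"hand":0},{"delta_pos":[0,0,0.02],"rotation":[0,0,12],"hand":0},{"delta_pos":[0,0,0.02],"rotation":[0,0,12],"hand":0}]'
python3 -c "
from h import *
o=bot.get_obs();print(o['ft_torque'],o['eef_rot'])"
python3 -m pendant '[{"delta_pos":[0,0,0.015],"rotation":[0,0,4],"hand":0},{"delta_pos":[0,0,0.02],"rotation":[0,0,8],"hand":0},{"delta_pos":[0,0,0.02],"rotation":[0,0,12],"hand":0},{"delta_pos":[0,0,0.02],"rotation":[0,0,12],"hand":0}]'
python3 -c "
from h import *
o=bot.get_obs();print(o['ft_torque'],o['eef_rot'])"; done
```

```text
time: 33.87
tool_pos: [0.6106, 0.1077, 0.186]
eef_rot: [180.0, 0.1, -154.4]
wrist_force: [-8.7, 3.0, 17.2]
width: 0.0347
[1.18506616 4.10914806 0.13994153] [ 1.79990436e+02  8.06597214e-02 -1.54430232e+02]
time: 34.2
tool_pos: [0.6107, 0.1078, 0.1859]
eef_rot: [180.0, 0.1, -166.4]
wrist_force: [-8.6, 2.7, 17.9]
width: 0.0349
[1.15994957 4.22644061 0.21589161] [ 1.79974289e+02  8.74891233e-02 -1.66425166e+02]
```

```bash

python3 -m pendant '[{"delta_pos":[0,0,0.02],"rotation":[0,0,5],"hand":0},{"delta_pos":[0,0,0.04],"rotation":[0,0,10],"hand":0},{"delta_pos":[0,0,0.06],"rotation":[0,0,15],"hand":0},{"delta_pos":[0,0,0.06],"rotation":[0,0,20],"hand":0},{"delta_pos":[0,0,0.06],"rotation":[0,0,20],"hand":0}]'
python3 -c "
from h import *
o=bot.get_obs();print(o['ft_torque'],o['eef_rot'],o['joint_pos'][5])"
```

```text
time: 34.62
tool_pos: [0.6107, 0.1078, 0.1858]
eef_rot: [179.9, 0.1, 173.5]
wrist_force: [-9.8, 2.7, 21.6]
width: 0.0348
[1.25007122 4.64985106 0.20441717] [1.79940317e+02 9.44877242e-02 1.73518048e+02] -124.50877040057507
```

```bash

python3 -m pendant '[{"delta_pos":[0,0,-0.5],"rotation":[0,0,0],"hand":0},{"delta_pos":[0,0,-1.5],"rotation":[0,0,0],"hand":0},{"delta_pos":[0,0,-3],"rotation":[0,0,0],"hand":0},{"delta_pos":[0,0,-4],"rotation":[0,0,-7],"hand":0},{"delta_pos":[0,0,-4],"rotation":[0,0,-14],"hand":0},{"delta_pos":[0,0,-4],"rotation":[0,0,-21],"hand":0},{"delta_pos":[0,0,-4],"rotation":[0,0,-28],"hand":0},{"delta_pos":[0,0,-4],"rotation":[0,0,-35],"hand":0},{"delta_pos":[0,0,-4],"rotation":[0,0,-42],"hand":0},{"delta_pos":[0,0,-4],"rotation":[0,0,-49],"hand":0},{"delta_pos":[0,0,-4],"rotation":[0,0,-56],"hand":0},{"delta_pos":[0,0,-4],"rotation":[0,0,-63],"hand":0}]'
python3 -m pendant '[{"delta_pos":[0,0,0],"rotation":[0,0,-7],"hand":0},{"delta_pos":[0,0,0],"rotation":[0,0,-14],"hand":0},{"delta_pos":[0,0,0],"rotation":[0,0,-21],"hand":0},{"delta_pos":[0,0,0],"rotation":[0,0,-28],"hand":0},{"delta_pos":[0,0,0],"rotation":[0,0,-35],"hand":0},{"delta_pos":[0,0,0],"rotation":[0,0,-42],"hand":0},{"delta_pos":[0,0,0],"rotation":[0,0,-49],"hand":0},{"delta_pos":[0,0,0],"rotation":[0,0,-56],"hand":0},{"delta_pos":[0,0,0],"rotation":[0,0,-63],"hand":0},{"delta_pos":[0,0,0],"rotation":[0,0,-70],"hand":0},{"delta_pos":[0,0,0],"rotation":[0,0,-77],"hand":0},{"delta_pos":[0,0,0],"rotation":[0,0,-84],"hand":0}]'
python3 -c "
from h import *
go(.6115,.0198,.220,41.6)"
```

```text
time: 35.62
tool_pos: [0.611, 0.1071, 0.2226]
eef_rot: [180.0, -0.0, -122.9]
wrist_force: [-0.7, -0.8, -1.9]
width: 0.0352
time: 36.62
tool_pos: [0.611, 0.1072, 0.2226]
eef_rot: [180.0, -0.0, -38.9]
wrist_force: [-0.6, 0.3, -1.3]
width: 0.035
t 36.62 pos [0.611  0.1072 0.2226] rot [179.99  -0.   -38.89] q6 23.2 w 0.035 F [-0.6  0.3 -1.3] -> cm [5.52 6.77 0.26] rv [ 1.000e-02  1.000e-02 -8.049e+01]
```

```bash

python3 -m pendant '[{"delta_pos":[0.5,0.6,0],"rotation":[0,0,-7],"hand":0},{"delta_pos":[1,1.2,0],"rotation":[0,0,-14],"hand":0},{"delta_pos":[1.5,1.8,0],"rotation":[0,0,-21],"hand":0},{"delta_pos":[2,2.4,0],"rotation":[0,0,-28],"hand":0},{"delta_pos":[2.5,3,0],"rotation":[0,0,-35],"hand":0},{"delta_pos":[3,3.7,0],"rotation":[0,0,-42],"hand":0},{"delta_pos":[3.5,4.3,0],"rotation":[0,0,-49],"hand":0},{"delta_pos":[4,4.9,0],"rotation":[0,0,-56],"hand":0},{"delta_pos":[4.5,5.5,0],"rotation":[0,0,-63],"hand":0},{"delta_pos":[5,6.1,0],"rotation":[0,0,-70],"hand":0},{"delta_pos":[5.5,6.8,0],"rotation":[0,0,-77],"hand":0},{"delta_pos":[5.5,6.8,0.2],"rotation":[0,0,-80.5],"hand":0}]'
python3 - <<'E'
from h import *
go(.6115,.0198,.205,41.6)
a=np.load('pics/s7.npy'); snap('side','s12'); b=np.load('pics/s12.npy')
a=a[:,:,1];b=b[:,:,1]; c=cal('side')
for n,p in(('B lower face',[.58,.0,.035]),('C top',[.604,-.078,.083])):
    u,v=np.int32(w2pix(c,p)); t=a[v-12:v+12,u-14:u+14]; m=cv2.matchTemplate(b[v-30:v+30,u-32:u+32],t,cv2.TM_CCOEFF_NORMED); _,s,_,l=cv2.minMaxLoc(m); print(n,l[0]-18,l[1]-18,s)
E
```

```text
time: 37.62
tool_pos: [0.6107, 0.0185, 0.221]
eef_rot: [180.0, -0.0, 41.6]
wrist_force: [-1.0, 0.3, -1.6]
width: 0.0351
t 37.62 pos [0.6107 0.0185 0.221 ] rot [ 1.7998e+02 -1.0000e-02  4.1610e+01] q6 111.6 w 0.0351 F [-1.   0.3 -1.6] -> cm [ 0.15 -0.04  1.6 ] rv [ 0.02 -0.01  0.01]
B lower face 0 0 0.9930792450904846
C top 0 0 0.8497843146324158
```

Nothing moved. Descend onto screw B.

```bash

python3 -m pendant '[{"delta_pos":[0.1,0,0.5],"rotation":[0,0,0],"hand":0},{"delta_pos":[0.1,0,1],"rotation":[0,0,0],"hand":0},{"delta_pos":[0.1,0,1.5],"rotation":[0,0,0],"hand":0},{"delta_pos":[0.1,0,1.8],"rotation":[0,0,0],"hand":0},{"delta_pos":[0.1,0,2],"rotation":[0,0,0],"hand":0},{"delta_pos":[0.1,0,2.1],"rotation":[0,0,0],"hand":0},{"delta_pos":[0.1,0,2.1],"rotation":[0,0,0],"hand":0}]'
python3 -m pendant '[{"delta_pos":[0,0,0.05],"rotation":[0,0,0],"hand":0},{"delta_pos":[0,0,0.1],"rotation":[0,0,0],"hand":0},{"delta_pos":[0,0,0.2],"rotation":[0,0,0],"hand":0},{"delta_pos":[0,0,0.2],"rotation":[0,0,0],"hand":0}]'
python3 -m pendant '[{"delta_pos":[0,0,0.05],"rotation":[0,0,0],"hand":0},{"delta_pos":[0,0,0.1],"rotation":[0,0,0],"hand":0},{"delta_pos":[0,0,0.2],"rotation":[0,0,0],"hand":0},{"delta_pos":[0,0,0.2],"rotation":[0,0,0],"hand":0}]'
```

```text
time: 38.25
tool_pos: [0.6112, 0.0205, 0.1993]
eef_rot: [-180.0, 0.0, 41.3]
wrist_force: [0.5, 0.1, -1.5]
width: 0.035
time: 38.58
tool_pos: [0.6112, 0.0205, 0.1976]
eef_rot: [-180.0, -0.0, 41.3]
wrist_force: [-0.2, -0.6, -1.0]
width: 0.035
time: 38.92
tool_pos: [0.6111, 0.0204, 0.1954]
eef_rot: [-180.0, 0.0, 41.3]
wrist_force: [0.4, -0.5, -1.8]
width: 0.0347
```

```bash

python3 -m pendant '[{"delta_pos":[0,0,0.1],"rotation":[0,0,0],"hand":0},{"delta_pos":[0,0,0.2],"rotation":[0,0,0],"hand":0},{"delta_pos":[0,0,0.3],"rotation":[0,0,0],"hand":0},{"delta_pos":[0,0,0.4],"rotation":[0,0,0],"hand":0},{"delta_pos":[0,0,0.5],"rotation":[0,0,0],"hand":0},{"delta_pos":[0,0,0.5],"rotation":[0,0,0],"hand":0}]'
```

```text
time: 39.42
tool_pos: [0.6116, 0.0203, 0.1931]
eef_rot: [179.9, -0.1, 41.3]
wrist_force: [-5.6, 1.5, 15.3]
width: 0.035
```

```bash

python3 -m pendant '[{"delta_pos":[0,0,0.02],"rotation":[0,0,6],"hand":0},{"delta_pos":[0,0,0.035],"rotation":[0,0,12],"hand":0},{"delta_pos":[0,0,0.05],"rotation":[0,0,18],"hand":0},{"delta_pos":[0,0,0.065],"rotation":[0,0,24],"hand":0},{"delta_pos":[0,0,0.08],"rotation":[0,0,30],"hand":0},{"delta_pos":[0,0,0.095],"rotation":[0,0,36],"hand":0},{"delta_pos":[0,0,0.11],"rotation":[0,0,42],"hand":0},{"delta_pos":[0,0,0.12],"rotation":[0,0,48],"hand":0},{"delta_pos":[0,0,0.135],"rotation":[0,0,54],"hand":0},{"delta_pos":[0,0,0.15],"rotation":[0,0,60],"hand":0},{"delta_pos":[0,0,0.165],"rotation":[0,0,66],"hand":0},{"delta_pos":[0,0,0.18],"rotation":[0,0,72],"hand":0}]'
python3 -m pendant '[{"delta_pos":[0,0,0.015],"rotation":[0,0,6],"hand":0},{"delta_pos":[0,0,0.03],"rotation":[0,0,12],"hand":0},{"delta_pos":[0,0,0.045],"rotation":[0,0,18],"hand":0},{"delta_pos":[0,0,0.06],"rotation":[0,0,24],"hand":0},{"delta_pos":[0,0,0.075],"rotation":[0,0,30],"hand":0},{"delta_pos":[0,0,0.09],"rotation":[0,0,36],"hand":0},{"delta_pos":[0,0,0.1],"rotation":[0,0,42],"hand":0},{"delta_pos":[0,0,0.115],"rotation":[0,0,48],"hand":0},{"delta_pos":[0,0,0.13],"rotation":[0,0,54],"hand":0},{"delta_pos":[0,0,0.145],"rotation":[0,0,60],"hand":0},{"delta_pos":[0,0,0.16],"rotation":[0,0,66],"hand":0},{"delta_pos":[0,0,0.17],"rotation":[0,0,72],"hand":0}]'
python3 -c "
from h import *
o=bot.get_obs();print(o['ft_torque'],o['eef_rot'],o['joint_pos'][5])"
```

```text
time: 40.42
tool_pos: [0.6116, 0.0193, 0.1918]
eef_rot: [180.0, -0.2, -30.9]
wrist_force: [-4.9, -3.6, 16.7]
width: 0.0349
time: 41.42
tool_pos: [0.6121, 0.0185, 0.1901]
eef_rot: [-179.8, -0.1, -102.9]
wrist_force: [-3.9, -6.8, 14.2]
width: 0.0349
[-3.41799962  1.60128977  0.20553906] [-1.79813902e+02 -1.46655716e-01 -1.02938784e+02] -33.19236807741511
```

```bash

python3 -m pendant '[{"delta_pos":[0,0,0.03],"rotation":[0,0,6],"hand":0},{"delta_pos":[0,0,0.05],"rotation":[0,0,12],"hand":0},{"delta_pos":[0,0,0.07],"rotation":[0,0,18],"hand":0},{"delta_pos":[0,0,0.085],"rotation":[0,0,24],"hand":0},{"delta_pos":[0,0,0.1],"rotation":[0,0,30],"hand":0},{"delta_pos":[0,0,0.115],"rotation":[0,0,36],"hand":0},{"delta_pos":[0,0,0.13],"rotation":[0,0,42],"hand":0},{"delta_pos":[0,0,0.145],"rotation":[0,0,48],"hand":0},{"delta_pos":[0,0,0.16],"rotation":[0,0,54],"hand":0},{"delta_pos":[0,0,0.175],"rotation":[0,0,60],"hand":0},{"delta_pos":[0,0,0.19],"rotation":[0,0,66],"hand":0},{"delta_pos":[0,0,0.2],"rotation":[0,0,72],"hand":0}]'
python3 -m pendant '[{"delta_pos":[0,0,0.015],"rotation":[0,0,6],"hand":0},{"delta_pos":[0,0,0.03],"rotation":[0,0,12],"hand":0},{"delta_pos":[0,0,0.045],"rotation":[0,0,18],"hand":0},{"delta_pos":[0,0,0.06],"rotation":[0,0,24],"hand":0},{"delta_pos":[0,0,0.075],"rotation":[0,0,30],"hand":0},{"delta_pos":[0,0,0.09],"rotation":[0,0,36],"hand":0},{"delta_pos":[0,0,0.1],"rotation":[0,0,42],"hand":0},{"delta_pos":[0,0,0.115],"rotation":[0,0,48],"hand":0},{"delta_pos":[0,0,0.13],"rotation":[0,0,54],"hand":0},{"delta_pos":[0,0,0.145],"rotation":[0,0,60],"hand":0},{"delta_pos":[0,0,0.145],"rotation":[0,0,60],"hand":0}]'
python3 -c "
from h import *
o=bot.get_obs();print(o['ft_torque'],o['eef_rot'],o['joint_pos'][5])"
```

```text
time: 42.42
tool_pos: [0.6112, 0.0179, 0.1882]
eef_rot: [-179.8, 0.0, -174.9]
wrist_force: [-7.4, -8.2, 19.2]
width: 0.0349
time: 43.33
tool_pos: [0.6098, 0.0184, 0.1866]
eef_rot: [-179.8, 0.1, 125.0]
wrist_force: [-11.5, -4.8, 21.4]
width: 0.0344
[-2.39176456  5.3746346   0.10517741] [-1.79794222e+02  1.05987209e-01  1.24960205e+02] -165.27526441515303
```

```bash

python3 -m pendant '[{"delta_pos":[0,0,-0.5],"rotation":[0,0,0],"hand":0},{"delta_pos":[0,0,-1.5],"rotation":[0,0,0],"hand":0},{"delta_pos":[0,0,-2],"rotation":[0,0,0],"hand":0},{"delta_pos":[0,0,-2],"rotation":[0,0,-7],"hand":0},{"delta_pos":[0,0,-2],"rotation":[0,0,-14],"hand":0},{"delta_pos":[0,0,-2],"rotation":[0,0,-21],"hand":0},{"delta_pos":[0,0,-2],"rotation":[0,0,-28],"hand":0},{"delta_pos":[0,0,-2],"rotation":[0,0,-35],"hand":0},{"delta_pos":[0,0,-2],"rotation":[0,0,-42],"hand":0},{"delta_pos":[0,0,-2],"rotation":[0,0,-49],"hand":0},{"delta_pos":[0,0,-2],"rotation":[0,0,-56],"hand":0},{"delta_pos":[0,0,-2],"rotation":[0,0,-63],"hand":0}]'
python3 -m pendant '[{"delta_pos":[0,0,0],"rotation":[0,0,-7],"hand":0},{"delta_pos":[0,0,0],"rotation":[0,0,-14],"hand":0},{"delta_pos":[0,0,0],"rotation":[0,0,-21],"hand":0},{"delta_pos":[0,0,0],"rotation":[0,0,-28],"hand":0},{"delta_pos":[0,0,0],"rotation":[0,0,-35],"hand":0},{"delta_pos":[0,0,0],"rotation":[0,0,-42],"hand":0},{"delta_pos":[0,0,0],"rotation":[0,0,-49],"hand":0},{"delta_pos":[0,0,0],"rotation":[0,0,-56],"hand":0},{"delta_pos":[0,0,0],"rotation":[0,0,-63],"hand":0},{"delta_pos":[0,0,0],"rotation":[0,0,-70],"hand":0},{"delta_pos":[0,0,0],"rotation":[0,0,-77],"hand":0},{"delta_pos":[0,0,0],"rotation":[0,0,-84],"hand":0}]'
python3 -m pendant '[{"delta_pos":[0,0,0],"rotation":[0,0,-7],"hand":0},{"delta_pos":[0,0,0],"rotation":[0,0,-14],"hand":0},{"delta_pos":[0,0,0],"rotation":[0,0,-21],"hand":0},{"delta_pos":[0,0,0],"rotation":[0,0,-28],"hand":0},{"delta_pos":[0,0,0],"rotation":[0,0,-33],"hand":0},{"delta_pos":[0,0,0],"rotation":[0,0,-33],"hand":0}]'
python3 -c "
from h import *
go(.611,.0192,.187,-55)"
```

```text
time: 44.33
tool_pos: [0.6117, 0.0208, 0.2038]
eef_rot: [180.0, 0.0, -171.4]
wrist_force: [0.1, -0.3, -2.0]
width: 0.0346
time: 45.33
tool_pos: [0.6118, 0.0208, 0.2038]
eef_rot: [-180.0, 0.0, -87.4]
wrist_force: [0.5, -0.3, -1.5]
width: 0.0347
time: 45.83
tool_pos: [0.6117, 0.0208, 0.2038]
eef_rot: [-180.0, -0.0, -54.5]
wrist_force: [-0.8, 0.4, -1.4]
width: 0.0348
t 45.83 pos [0.6117 0.0208 0.2038] rot [-179.96   -0.    -54.48] q6 15.3 w 0.0348 F [-0.8  0.4 -1.4] -> cm [0.09 0.15 1.68] rv [-0.04 -0.    0.52]
```

```bash

python3 -m pendant '[{"delta_pos":[0.05,0.1,0.4],"rotation":[0,0,0],"hand":0},{"delta_pos":[0.05,0.1,0.8],"rotation":[0,0,0],"hand":0},{"delta_pos":[0.05,0.1,1.1],"rotation":[0,0,0],"hand":0},{"delta_pos":[0.05,0.1,1.4],"rotation":[0,0,0],"hand":0},{"delta_pos":[0.05,0.1,1.5],"rotation":[0,0,0],"hand":0},{"delta_pos":[0.05,0.1,1.6],"rotation":[0,0,0],"hand":0},{"delta_pos":[0.05,0.1,1.7],"rotation":[0,0,0],"hand":0},{"delta_pos":[0.05,0.1,1.7],"rotation":[0,0,0],"hand":0}]'
python3 -m pendant '[{"delta_pos":[0,0,0.1],"rotation":[0,0,0],"hand":0},{"delta_pos":[0,0,0.2],"rotation":[0,0,0],"hand":0},{"delta_pos":[0,0,0.3],"rotation":[0,0,0],"hand":0},{"delta_pos":[0,0,0.3],"rotation":[0,0,0],"hand":0}]'
```

```text
time: 46.5
tool_pos: [0.6113, 0.0194, 0.1878]
eef_rot: [-179.9, -0.1, -54.7]
wrist_force: [-0.4, 0.1, 5.2]
width: 0.035
time: 46.83
tool_pos: [0.6116, 0.0193, 0.1868]
eef_rot: [-179.9, -0.1, -54.7]
wrist_force: [-6.3, -0.3, 18.2]
width: 0.0349
```

```bash

python3 -m pendant '[{"delta_pos":[0,0,0],"rotation":[0,0,6],"hand":0},{"delta_pos":[0,0,0.01],"rotation":[0,0,12],"hand":0},{"delta_pos":[0,0,0.025],"rotation":[0,0,18],"hand":0},{"delta_pos":[0,0,0.04],"rotation":[0,0,24],"hand":0},{"delta_pos":[0,0,0.055],"rotation":[0,0,30],"hand":0},{"delta_pos":[0,0,0.07],"rotation":[0,0,36],"hand":0},{"delta_pos":[0,0,0.08],"rotation":[0,0,42],"hand":0},{"delta_pos":[0,0,0.08],"rotation":[0,0,48],"hand":0},{"delta_pos":[0,0,0.08],"rotation":[0,0,48],"hand":0}]'
python3 -m pendant '[{"delta_pos":[0,0,0.02],"rotation":[0,0,6],"hand":0},{"delta_pos":[0,0,0.03],"rotation":[0,0,12],"hand":0},{"delta_pos":[0,0,0.04],"rotation":[0,0,18],"hand":0},{"delta_pos":[0,0,0.04],"rotation":[0,0,24],"hand":0},{"delta_pos":[0,0,0.04],"rotation":[0,0,24],"hand":0}]'
python3 -c "
from h import *
o=bot.get_obs();print(o['ft_torque'],o['eef_rot'],o['joint_pos'][5])"
```

```text
time: 47.58
tool_pos: [0.6112, 0.019, 0.1859]
eef_rot: [-179.9, -0.0, -103.1]
wrist_force: [-5.4, -1.2, 19.0]
width: 0.035
time: 48.0
tool_pos: [0.6112, 0.0189, 0.1859]
eef_rot: [-179.8, 0.0, -127.0]
wrist_force: [-7.4, -0.9, 20.6]
width: 0.0349
[-0.40711151  3.00032139  0.15560975] [-1.79847896e+02  4.55760725e-02 -1.27049845e+02] -57.22837214583968
```

```bash

python3 -m pendant '[{"delta_pos":[0,0,-0.5],"rotation":[0,0,0],"hand":0},{"delta_pos":[0,0,-1.5],"rotation":[0,0,0],"hand":0},{"delta_pos":[0,0,-3],"rotation":[0,0,0],"hand":0},{"delta_pos":[0,0,-4],"rotation":[0,0,0],"hand":0},{"delta_pos":[0,0,-4],"rotation":[0,0,0],"hand":0}]'
python3 -c "
from h import *
go(.608,-.0777,.220,-68.7)"
```

```text
time: 48.42
tool_pos: [0.6119, 0.0198, 0.225]
eef_rot: [-179.9, 0.2, -126.7]
wrist_force: [0.6, 0.2, -1.2]
width: 0.0348
t 48.42 pos [0.6119 0.0198 0.225 ] rot [-1.7986e+02  1.6000e-01 -1.2671e+02] q6 -56.8 w 0.0348 F [ 0.6  0.2 -1.2] -> cm [ 8.05 -5.51  0.49] rv [ -0.21   0.08 -58.01]
```

```bash

python3 -m pendant '[{"delta_pos":[1,-0.7,0],"rotation":[0,0,-7],"hand":0},{"delta_pos":[2,-1.4,0],"rotation":[0,0,-14],"hand":0},{"delta_pos":[3,-2.1,0],"rotation":[0,0,-21],"hand":0},{"delta_pos":[4,-2.8,0],"rotation":[0,0,-28],"hand":0},{"delta_pos":[5,-3.5,0],"rotation":[0,0,-35],"hand":0},{"delta_pos":[6,-4.2,0],"rotation":[0,0,-42],"hand":0},{"delta_pos":[7,-4.9,0],"rotation":[0,0,-49],"hand":0},{"delta_pos":[8,-5.5,0],"rotation":[0,0,-56],"hand":0},{"delta_pos":[8,-5.5,0.3],"rotation":[0,0,-58],"hand":0},{"delta_pos":[8,-5.5,0.5],"rotation":[0,0,-58],"hand":0}]'
python3 - <<'E'
from h import *
go(.608,-.0777,.20,-68.7)
a=np.load('pics/s7.npy'); snap('side','s13'); b=np.load('pics/s13.npy')
a=a[:,:,1];b=b[:,:,1]; c=cal('side')
for n,p in(('A low',[.58,.09,.035]),('C low',[.575,-.095,.035]),):
    u,v=np.int32(w2pix(c,p)); t=a[v-12:v+12,u-14:u+14]; m=cv2.matchTemplate(b[v-30:v+30,u-32:u+32],t,cv2.TM_CCOEFF_NORMED); _,s,_,l=cv2.minMaxLoc(m); print(n,l[0]-18,l[1]-18,s)
E
```

```text
time: 49.25
tool_pos: [0.6066, -0.0781, 0.2165]
eef_rot: [180.0, 0.0, -68.7]
wrist_force: [-0.6, 0.2, -2.0]
width: 0.0344
t 49.25 pos [ 0.6066 -0.0781  0.2165] rot [ 1.7995e+02  4.0000e-02 -6.8700e+01] q6 10.4 w 0.0344 F [-0.6  0.2 -2. ] -> cm [ 0.02 -0.15  1.65] rv [0.05 0.04 0.  ]
A low -1 0 0.9280347228050232
C low 0 0 0.9889858365058899
```

```bash

python3 -m pendant '[{"delta_pos":[0,-0.1,0.5],"rotation":[0,0,0],"hand":0},{"delta_pos":[0,-0.1,1],"rotation":[0,0,0],"hand":0},{"delta_pos":[0,-0.1,1.4],"rotation":[0,0,0],"hand":0},{"delta_pos":[0,-0.1,1.6],"rotation":[0,0,0],"hand":0},{"delta_pos":[0,-0.1,1.7],"rotation":[0,0,0],"hand":0},{"delta_pos":[0,-0.1,1.7],"rotation":[0,0,0],"hand":0}]'
python3 -m pendant '[{"delta_pos":[0,0,0.05],"rotation":[0,0,0],"hand":0},{"delta_pos":[0,0,0.1],"rotation":[0,0,0],"hand":0},{"delta_pos":[0,0,0.2],"rotation":[0,0,0],"hand":0},{"delta_pos":[0,0,0.2],"rotation":[0,0,0],"hand":0}]'
python3 -m pendant '[{"delta_pos":[0,0,0.05],"rotation":[0,0,0],"hand":0},{"delta_pos":[0,0,0.1],"rotation":[0,0,0],"hand":0},{"delta_pos":[0,0,0.2],"rotation":[0,0,0],"hand":0},{"delta_pos":[0,0,0.2],"rotation":[0,0,0],"hand":0}]'
```

```text
time: 49.8
tool_pos: [0.6078, -0.0771, 0.2001]
eef_rot: [180.0, 0.0, -68.7]
wrist_force: [0.3, 0.1, -1.6]
width: 0.0348
time: 50.13
tool_pos: [0.6079, -0.0772, 0.1984]
eef_rot: [-180.0, 0.0, -68.7]
wrist_force: [0.2, 0.6, -1.2]
width: 0.0348
time: 50.47
tool_pos: [0.608, -0.0773, 0.1964]
eef_rot: [-180.0, -0.0, -68.7]
wrist_force: [0.2, -0.6, -1.2]
width: 0.0349
```

```bash

python3 -m pendant '[{"delta_pos":[0,0,0.1],"rotation":[0,0,0],"hand":0},{"delta_pos":[0,0,0.2],"rotation":[0,0,0],"hand":0},{"delta_pos":[0,0,0.3],"rotation":[0,0,0],"hand":0},{"delta_pos":[0,0,0.4],"rotation":[0,0,0],"hand":0},{"delta_pos":[0,0,0.5],"rotation":[0,0,0],"hand":0},{"delta_pos":[0,0,0.6],"rotation":[0,0,0],"hand":0},{"delta_pos":[0,0,0.6],"rotation":[0,0,0],"hand":0}]'
```

```text
time: 51.05
tool_pos: [0.6086, -0.0777, 0.1931]
eef_rot: [-179.9, -0.1, -68.7]
wrist_force: [-3.5, -1.1, 15.0]
width: 0.0351
```

Seated in slot C; first stroke 156°, then lift and rewind.

```bash

python3 -m pendant '[{"delta_pos":[0,0,0.03],"rotation":[0,0,6],"hand":0},{"delta_pos":[0,0,0.05],"rotation":[0,0,12],"hand":0},{"delta_pos":[0,0,0.065],"rotation":[0,0,18],"hand":0},{"delta_pos":[0,0,0.08],"rotation":[0,0,24],"hand":0},{"delta_pos":[0,0,0.095],"rotation":[0,0,30],"hand":0},{"delta_pos":[0,0,0.11],"rotation":[0,0,36],"hand":0},{"delta_pos":[0,0,0.125],"rotation":[0,0,42],"hand":0},{"delta_pos":[0,0,0.14],"rotation":[0,0,48],"hand":0},{"delta_pos":[0,0,0.155],"rotation":[0,0,54],"hand":0},{"delta_pos":[0,0,0.17],"rotation":[0,0,60],"hand":0},{"delta_pos":[0,0,0.185],"rotation":[0,0,66],"hand":0},{"delta_pos":[0,0,0.2],"rotation":[0,0,72],"hand":0}]'
python3 -m pendant '[{"delta_pos":[0,0,0.015],"rotation":[0,0,7],"hand":0},{"delta_pos":[0,0,0.03],"rotation":[0,0,14],"hand":0},{"delta_pos":[0,0,0.045],"rotation":[0,0,21],"hand":0},{"delta_pos":[0,0,0.06],"rotation":[0,0,28],"hand":0},{"delta_pos":[0,0,0.075],"rotation":[0,0,35],"hand":0},{"delta_pos":[0,0,0.09],"rotation":[0,0,42],"hand":0},{"delta_pos":[0,0,0.11],"rotation":[0,0,49],"hand":0},{"delta_pos":[0,0,0.13],"rotation":[0,0,56],"hand":0},{"delta_pos":[0,0,0.145],"rotation":[0,0,63],"hand":0},{"delta_pos":[0,0,0.16],"rotation":[0,0,70],"hand":0},{"delta_pos":[0,0,0.18],"rotation":[0,0,77],"hand":0},{"delta_pos":[0,0,0.2],"rotation":[0,0,84],"hand":0}]'
python3 -m pendant '[{"delta_pos":[0,0,-0.5],"rotation":[0,0,0],"hand":0},{"delta_pos":[0,0,-1.5],"rotation":[0,0,0],"hand":0},{"delta_pos":[0,0,-2],"rotation":[0,0,0],"hand":0},{"delta_pos":[0,0,-2],"rotation":[0,0,-7],"hand":0},{"delta_pos":[0,0,-2],"rotation":[0,0,-14],"hand":0},{"delta_pos":[0,0,-2],"rotation":[0,0,-21],"hand":0},{"delta_pos":[0,0,-2],"rotation":[0,0,-28],"hand":0},{"delta_pos":[0,0,-2],"rotation":[0,0,-35],"hand":0},{"delta_pos":[0,0,-2],"rotation":[0,0,-42],"hand":0},{"delta_pos":[0,0,-2],"rotation":[0,0,-49],"hand":0},{"delta_pos":[0,0,-2],"rotation":[0,0,-56],"hand":0},{"delta_pos":[0,0,-2],"rotation":[0,0,-63],"hand":0}]'
python3 -m pendant '[{"delta_pos":[0,0,0],"rotation":[0,0,-7],"hand":0},{"delta_pos":[0,0,0],"rotation":[0,0,-14],"hand":0},{"delta_pos":[0,0,0],"rotation":[0,0,-21],"hand":0},{"delta_pos":[0,0,0],"rotation":[0,0,-28],"hand":0},{"delta_pos":[0,0,0],"rotation":[0,0,-35],"hand":0},{"delta_pos":[0,0,0],"rotation":[0,0,-42],"hand":0},{"delta_pos":[0,0,0],"rotation":[0,0,-49],"hand":0},{"delta_pos":[0,0,0],"rotation":[0,0,-56],"hand":0},{"delta_pos":[0,0,0],"rotation":[0,0,-63],"hand":0},{"delta_pos":[0,0,0],"rotation":[0,0,-70],"hand":0},{"delta_pos":[0,0,0],"rotation":[0,0,-77],"hand":0},{"delta_pos":[0,0,0],"rotation":[0,0,-84],"hand":0}]'
python3 -m pendant '[{"delta_pos":[0,0,0],"rotation":[0,0,-7],"hand":0},{"delta_pos":[0,0,0],"rotation":[0,0,-14],"hand":0},{"delta_pos":[0,0,0],"rotation":[0,0,-21],"hand":0},{"delta_pos":[0,0,0],"rotation":[0,0,-28],"hand":0},{"delta_pos":[0,0,0],"rotation":[0,0,-33],"hand":0},{"delta_pos":[0,0,0],"rotation":[0,0,-33],"hand":0}]'
python3 -c "
from h import *
go(.608,-.0777,.19,-44.7)"
```

```text
time: 52.05
tool_pos: [0.6093, -0.0793, 0.1919]
eef_rot: [-179.7, 0.0, -140.9]
wrist_force: [-2.3, -7.4, 15.1]
width: 0.0348
time: 53.05
tool_pos: [0.6068, -0.0793, 0.1895]
eef_rot: [-179.8, 0.1, 135.0]
wrist_force: [-10.3, -5.6, 21.7]
width: 0.0349
time: 54.05
tool_pos: [0.6081, -0.0767, 0.2063]
eef_rot: [180.0, 0.0, -161.3]
wrist_force: [0.3, -0.8, -2.5]
width: 0.0347
time: 55.05
tool_pos: [0.6081, -0.0767, 0.2063]
eef_rot: [-180.0, 0.0, -77.3]
wrist_force: [-0.2, 0.2, -1.4]
width: 0.0349
time: 55.55
tool_pos: [0.6081, -0.0768, 0.2064]
eef_rot: [-180.0, 0.0, -44.4]
wrist_force: [-0.8, 0.4, -2.1]
width: 0.0349
t 55.55 pos [ 0.6081 -0.0768  0.2064] rot [-1.7998e+02  2.0000e-02 -4.4420e+01] q6 34.6 w 0.0349 F [-0.8  0.4 -2.1] -> cm [0.06 0.07 1.64] rv [-0.02  0.02  0.28]
```

```bash

python3 -m pendant '[{"delta_pos":[0.1,0.1,0.4],"rotation":[0,0,0],"hand":0},{"delta_pos":[0.1,0.1,0.8],"rotation":[0,0,0],"hand":0},{"delta_pos":[0.1,0.1,1.1],"rotation":[0,0,0],"hand":0},{"delta_pos":[0.1,0.1,1.3],"rotation":[0,0,0],"hand":0},{"delta_pos":[0.1,0.1,1.45],"rotation":[0,0,0],"hand":0},{"delta_pos":[0.1,0.1,1.6],"rotation":[0,0,0],"hand":0},{"delta_pos":[0.1,0.1,1.6],"rotation":[0,0,0],"hand":0}]'
python3 -m pendant '[{"delta_pos":[0,0,0.1],"rotation":[0,0,0],"hand":0},{"delta_pos":[0,0,0.2],"rotation":[0,0,0],"hand":0},{"delta_pos":[0,0,0.3],"rotation":[0,0,0],"hand":0},{"delta_pos":[0,0,0.35],"rotation":[0,0,0],"hand":0},{"delta_pos":[0,0,0.35],"rotation":[0,0,0],"hand":0}]'
```

```text
time: 56.13
tool_pos: [0.6081, -0.0787, 0.1911]
eef_rot: [-180.0, -0.0, -44.7]
wrist_force: [-2.2, 1.2, 4.0]
width: 0.0349
time: 56.55
tool_pos: [0.6085, -0.0789, 0.1898]
eef_rot: [-179.9, -0.1, -44.7]
wrist_force: [-6.0, 1.4, 17.0]
width: 0.0346
```

```bash

python3 -m pendant '[{"delta_pos":[0,0,0.015],"rotation":[0,0,6],"hand":0},{"delta_pos":[0,0,0.03],"rotation":[0,0,12],"hand":0},{"delta_pos":[0,0,0.045],"rotation":[0,0,18],"hand":0},{"delta_pos":[0,0,0.06],"rotation":[0,0,24],"hand":0},{"delta_pos":[0,0,0.075],"rotation":[0,0,30],"hand":0},{"delta_pos":[0,0,0.09],"rotation":[0,0,36],"hand":0},{"delta_pos":[0,0,0.105],"rotation":[0,0,42],"hand":0},{"delta_pos":[0,0,0.12],"rotation":[0,0,48],"hand":0},{"delta_pos":[0,0,0.135],"rotation":[0,0,54],"hand":0},{"delta_pos":[0,0,0.15],"rotation":[0,0,60],"hand":0},{"delta_pos":[0,0,0.165],"rotation":[0,0,66],"hand":0},{"delta_pos":[0,0,0.175],"rotation":[0,0,72],"hand":0}]'
python3 -m pendant '[{"delta_pos":[0,0,0.015],"rotation":[0,0,6],"hand":0},{"delta_pos":[0,0,0.03],"rotation":[0,0,12],"hand":0},{"delta_pos":[0,0,0.045],"rotation":[0,0,18],"hand":0},{"delta_pos":[0,0,0.06],"rotation":[0,0,24],"hand":0},{"delta_pos":[0,0,0.075],"rotation":[0,0,30],"hand":0},{"delta_pos":[0,0,0.09],"rotation":[0,0,36],"hand":0},{"delta_pos":[0,0,0.105],"rotation":[0,0,42],"hand":0},{"delta_pos":[0,0,0.12],"rotation":[0,0,48],"hand":0},{"delta_pos":[0,0,0.135],"rotation":[0,0,54],"hand":0},{"delta_pos":[0,0,0.15],"rotation":[0,0,60],"hand":0},{"delta_pos":[0,0,0.165],"rotation":[0,0,66],"hand":0},{"delta_pos":[0,0,0.175],"rotation":[0,0,72],"hand":0}]'
python3 -m pendant '[{"delta_pos":[0,0,0.02],"rotation":[0,0,6],"hand":0},{"delta_pos":[0,0,0.03],"rotation":[0,0,12],"hand":0},{"delta_pos":[0,0,0.04],"rotation":[0,0,18],"hand":0},{"delta_pos":[0,0,0.05],"rotation":[0,0,24],"hand":0},{"delta_pos":[0,0,0.05],"rotation":[0,0,24],"hand":0}]'
python3 -c "
from h import *
o=bot.get_obs();print(o['ft_torque'],o['eef_rot'],o['joint_pos'][5])"
```

```text
time: 57.55
tool_pos: [0.6073, -0.0785, 0.188]
eef_rot: [-180.0, 0.0, -117.0]
wrist_force: [-8.8, 4.3, 21.3]
width: 0.0347
time: 58.55
tool_pos: [0.6078, -0.0778, 0.1862]
eef_rot: [179.9, 0.1, 171.0]
wrist_force: [-8.4, 6.0, 20.1]
width: 0.0344
time: 58.97
tool_pos: [0.608, -0.0778, 0.1859]
eef_rot: [179.9, 0.1, 146.9]
wrist_force: [-8.4, 6.2, 20.8]
width: 0.0348
[2.96512283 3.65597695 0.12513171] [1.79905012e+02 7.19362097e-02 1.46947850e+02] -133.97231850579107
```

```bash

python3 -m pendant '[{"delta_pos":[0,0,0.01],"rotation":[0,0,6],"hand":0},{"delta_pos":[0,0,0.02],"rotation":[0,0,12],"hand":0},{"delta_pos":[0,0,0.03],"rotation":[0,0,18],"hand":0},{"delta_pos":[0,0,0.03],"rotation":[0,0,24],"hand":0},{"delta_pos":[0,0,0.03],"rotation":[0,0,24],"hand":0}]'
python3 -m pendant '[{"delta_pos":[0,0,-0.5],"rotation":[0,0,0],"hand":0},{"delta_pos":[0,0,-2],"rotation":[0,0,0],"hand":0},{"delta_pos":[0,0,-4],"rotation":[0,0,0],"hand":0},{"delta_pos":[0,0,-7],"rotation":[0,0,-7],"hand":0},{"delta_pos":[0,0,-9],"rotation":[0,0,-14],"hand":0},{"delta_pos":[0,0,-9],"rotation":[0,0,-21],"hand":0},{"delta_pos":[0,0,-9],"rotation":[0,0,-28],"hand":0},{"delta_pos":[0,0,-9],"rotation":[0,0,-35],"hand":0},{"delta_pos":[0,0,-9],"rotation":[0,0,-42],"hand":0},{"delta_pos":[0,0,-9],"rotation":[0,0,-49],"hand":0},{"delta_pos":[0,0,-9],"rotation":[0,0,-56],"hand":0},{"delta_pos":[0,0,-9],"rotation":[0,0,-63],"hand":0}]'
python3 - <<'E'
from h import *
go(.6275,.318,.275,-122)
E
```

```text
time: 59.38
tool_pos: [0.6081, -0.0778, 0.1858]
eef_rot: [179.9, 0.0, 123.0]
wrist_force: [-8.3, 6.3, 21.4]
width: 0.0347
time: 60.38
tool_pos: [0.6077, -0.0785, 0.2721]
eef_rot: [180.0, -0.0, -173.4]
wrist_force: [-1.0, 0.3, -1.2]
width: 0.0348
t 60.38 pos [ 0.6077 -0.0785  0.2721] rot [ 1.7998e+02 -4.0000e-02 -1.7339e+02] q6 -94.3 w 0.0348 F [-1.   0.3 -1.2] -> cm [-6.53 39.16 -0.28] rv [ 3.000e-02 -3.000e-02 -5.139e+01]
```

```bash

python3 -m pendant '[{"delta_pos":[-0.5,3,0],"rotation":[0,0,-5],"hand":0},{"delta_pos":[-1,6.5,0],"rotation":[0,0,-10],"hand":0},{"delta_pos":[-1.6,10,0],"rotation":[0,0,-15],"hand":0},{"delta_pos":[-2.2,13.5,0],"rotation":[0,0,-20],"hand":0},{"delta_pos":[-2.8,17,0],"rotation":[0,0,-25],"hand":0},{"delta_pos":[-3.4,20.5,0],"rotation":[0,0,-30],"hand":0},{"delta_pos":[-4,24,0],"rotation":[0,0,-35],"hand":0},{"delta_pos":[-4.6,27.5,0],"rotation":[0,0,-40],"hand":0},{"delta_pos":[-5.2,31,0],"rotation":[0,0,-45],"hand":0},{"delta_pos":[-5.8,34.5,0],"rotation":[0,0,-51.4],"hand":0},{"delta_pos":[-6.3,37.5,0],"rotation":[0,0,-51.4],"hand":0},{"delta_pos":[-6.5,39.2,0],"rotation":[0,0,-51.4],"hand":0}]'
python3 -m pendant '[{"delta_pos":[0,0,0],"rotation":[0,0,0],"hand":0},{"delta_pos":[0,0,0],"rotation":[0,0,0],"hand":0}]'
python3 - <<'E'
from h import *
go(.6285,.318,.222,-122)
E
```

```text
time: 61.38
tool_pos: [0.6293, 0.3214, 0.2714]
eef_rot: [180.0, -0.0, -122.2]
wrist_force: [0.9, -0.2, -2.0]
width: 0.0348
time: 61.55
tool_pos: [0.6292, 0.3189, 0.2715]
eef_rot: [180.0, -0.1, -122.3]
wrist_force: [0.3, 0.8, -0.6]
width: 0.0349
t 61.55 pos [0.6292 0.3189 0.2715] rot [ 1.7996e+02 -9.0000e-02 -1.2227e+02] q6 -74.9 w 0.0349 F [ 0.3  0.8 -0.6] -> cm [0.1  0.   4.95] rv [ 0.04 -0.09 -0.27]
```

```bash

python3 -m pendant '[{"delta_pos":[0.1,0,2],"rotation":[0,0,0],"hand":0},{"delta_pos":[0.1,0,4],"rotation":[0,0,0],"hand":0},{"delta_pos":[0.1,0,6],"rotation":[0,0,0],"hand":0},{"delta_pos":[0.1,0,7],"rotation":[0,0,0],"hand":0},{"delta_pos":[0.1,0,7.5],"rotation":[0,0,0],"hand":0},{"delta_pos":[0.1,0,8],"rotation":[0,0,0],"hand":0},{"delta_pos":[0.1,0,8],"rotation":[0,0,0],"hand":0}]'
python3 -m pendant '[{"delta_pos":[0,0,1],"rotation":[0,0,0],"hand":0},{"delta_pos":[0,0,2],"rotation":[0,0,0],"hand":0},{"delta_pos":[0,0,3],"rotation":[0,0,0],"hand":0},{"delta_pos":[0,0,4],"rotation":[0,0,0],"hand":0},{"delta_pos":[0,0,5],"rotation":[0,0,0],"hand":0},{"delta_pos":[0,0,5.5],"rotation":[0,0,0],"hand":0},{"delta_pos":[0,0,5.9],"rotation":[0,0,0],"hand":0},{"delta_pos":[0,0,6.1],"rotation":[0,0,0],"hand":0},{"delta_pos":[0,0,6.1],"rotation":[0,0,0],"hand":0}]'
```

```text
time: 62.13
tool_pos: [0.6292, 0.3168, 0.1925]
eef_rot: [180.0, -0.0, -122.4]
wrist_force: [-0.3, -0.2, -2.2]
width: 0.0346
time: 62.88
tool_pos: [0.629, 0.3173, 0.1312]
eef_rot: [180.0, -0.0, -122.3]
wrist_force: [-1.6, -0.7, -1.7]
width: 0.0348
```

Inside the sleeve. Lower the last 2 mm, release, rise.

```bash

python3 -m pendant '[{"delta_pos":[0,0,0.1],"rotation":[0,0,0],"hand":0},{"delta_pos":[0,0,0.2],"rotation":[0,0,0],"hand":0},{"delta_pos":[0,0,0.2],"rotation":[0,0,0],"hand":0}]'
python3 -m pendant '[{"delta_pos":[0,0,0],"rotation":[0,0,0],"hand":0.5},{"delta_pos":[0,0,0],"rotation":[0,0,0],"hand":0.6},{"delta_pos":[0,0,0],"rotation":[0,0,0],"hand":0.8},{"delta_pos":[0,0,0],"rotation":[0,0,0],"hand":1},{"delta_pos":[0,0,0],"rotation":[0,0,0],"hand":1},{"delta_pos":[0,0,0],"rotation":[0,0,0],"hand":1},{"delta_pos":[0,0,0],"rotation":[0,0,0],"hand":1},{"delta_pos":[0,0,-2],"rotation":[0,0,0],"hand":1},{"delta_pos":[0,0,-5],"rotation":[0,0,0],"hand":1},{"delta_pos":[0,0,-8],"rotation":[0,0,0],"hand":1},{"delta_pos":[0,0,-12],"rotation":[0,0,0],"hand":1},{"delta_pos":[0,0,-15],"rotation":[0,0,0],"hand":1}]'
python3 -m pendant '[{"delta_pos":[-3,0,0],"rotation":[0,0,0],"hand":1},{"delta_pos":[-6,0,0],"rotation":[0,0,0],"hand":1},{"delta_pos":[-9,1,0],"rotation":[0,0,0],"hand":1},{"delta_pos":[-12,4,0],"rotation":[0,0,0],"hand":1},{"delta_pos":[-12,8,0],"rotation":[0,0,0],"hand":1},{"delta_pos":[-12,12,0],"rotation":[0,0,0],"hand":1},{"delta_pos":[-12,16,0],"rotation":[0,0,0],"hand":1},{"delta_pos":[-12,20,0],"rotation":[0,0,0],"hand":1},{"delta_pos":[-12,20,0],"rotation":[0,0,0],"hand":1}]'
python3 - <<'E'
from h import *
snap('side','s14'); snap('top','t14')
a=np.load('pics/s14.npy'); b=np.load('pics/t14.npy')
x=cv2.resize(b[160:260,130:345],None,fx=3.7,fy=3.0,interpolation=cv2.INTER_CUBIC); y=cv2.resize(a[165:345,130:360],(383,300),interpolation=cv2.INTER_CUBIC)
cv2.imwrite('pics/f14.png',np.vstack([x,cv2.copyMakeBorder(y,0,0,0,x.shape[1]-383,0)]))
E
```

```text
time: 63.13
tool_pos: [0.6292, 0.3174, 0.13]
eef_rot: [-180.0, 0.0, -122.3]
wrist_force: [0.3, -0.4, -2.1]
width: 0.035
time: 64.13
tool_pos: [0.6294, 0.3173, 0.2828]
eef_rot: [-179.9, 0.1, -122.3]
wrist_force: [0.4, 0.3, 0.6]
width: 0.0852
time: 64.88
tool_pos: [0.5187, 0.5298, 0.28]
eef_rot: [179.9, 0.0, -122.0]
wrist_force: [1.6, -0.6, 0.0]
width: 0.0851
```

View pics/f14.png

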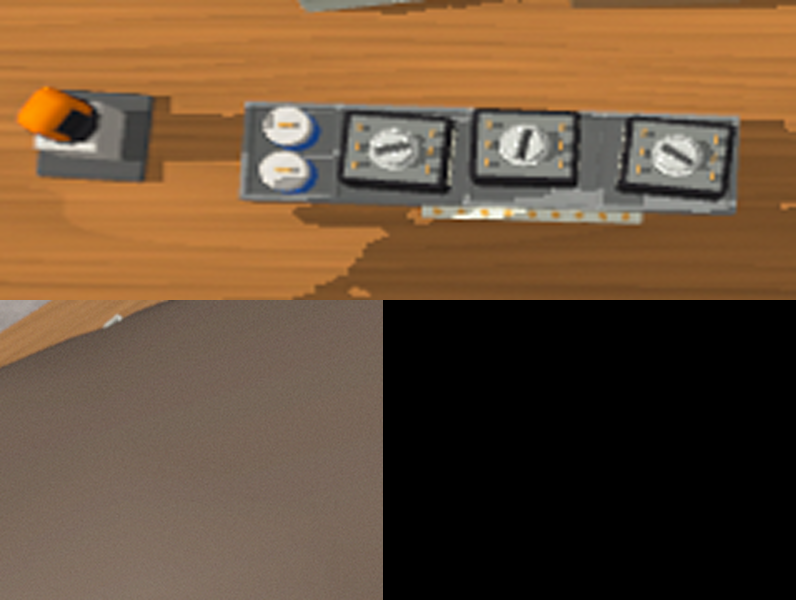

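```bash

python3 - <<'E'
from h import *
for n,u,v,by in(('A',397,148,(.6091,.1057)),('B',523,145,(.6076,.0157)),('C',676,155,(.6054,-.0742))):
    p=P(130+u/3.7-.35,160+v/3-.35,.076); print(n,np.round(p[:2],4),'off bay',np.round(p[:2]-by,4))
go(.25,.6,.28,-122)
E
python3 -m pendant '[{"delta_pos":[0,3,0],"rotation":[0,0,0],"hand":1},{"delta_pos":[0,6,0],"rotation":[0,0,0],"hand":1},{"delta_pos":[0,10,0],"rotation":[0,0,0],"hand":1},{"delta_pos":[0,14,0],"rotation":[0,0,0],"hand":1},{"delta_pos":[0,18,0],"rotation":[0,0,0],"hand":1},{"delta_pos":[0,22,0],"rotation":[0,0,0],"hand":1},{"delta_pos":[0,25,0],"rotation":[0,0,0],"hand":1},{"delta_pos":[0,25,0],"rotation":[0,0,0],"hand":1},{"delta_pos":[0,25,0],"rotation":[0,0,0],"hand":1}]'
python3 - <<'E'
from h import *
snap('side','s15'); a=np.load('pics/s15.npy')[175:345,140:340]
cv2.imwrite('pics/s15.png',cv2.resize(a,None,fx=3.5,fy=3.5,interpolation=cv2.INTER_CUBIC))
E
```

```text
A [0.6094 0.1057] off bay [0.0003 0.    ]
B [0.6128 0.0236] off bay [0.0052 0.0079]
C [ 0.6059 -0.0762] off bay [ 0.0005 -0.002 ]
t 64.98 pos [0.5225 0.527  0.28  ] rot [ 1.8000e+02  2.0000e-02 -1.2213e+02] q6 -92.4 w 0.0854 F [ 0.7  0.2 -0.1] -> cm [ 8.31 26.95 -0.  ] rv [ 0.    0.02 -0.13]
time: 65.73
tool_pos: [0.3123, 0.6599, 0.2792]
eef_rot: [-180.0, -0.0, -122.2]
wrist_force: [0.4, 0.7, 0.3]
width: 0.0855
```

View pics/s15.png

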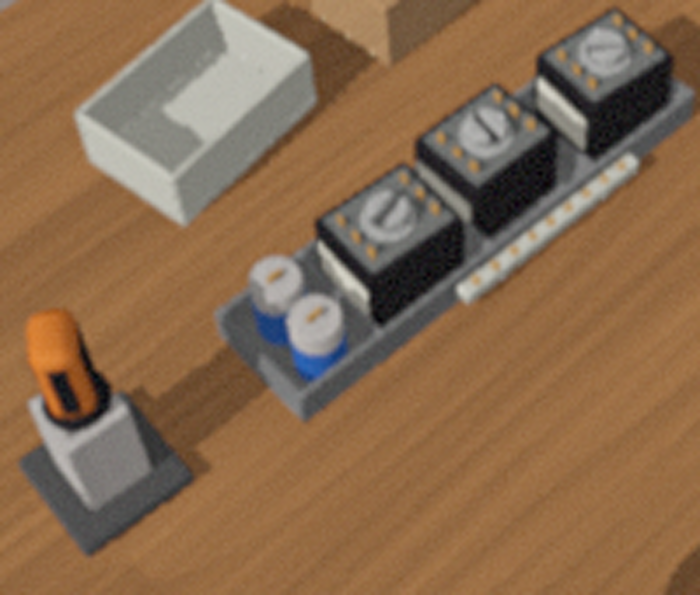

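```bash
python3 -m pendant '[{"delta_pos":[0,0,0],"rotation":[0,0,0],"hand":1},{"delta_pos":[0,0,0],"rotation":[0,0,0],"hand":1},{"delta_pos":[0,0,0],"rotation":[0,0,0],"hand":1}]'
python3 -c "
from station import bot
print(bot.hand_in())"
```

```text
time: 66.03
tool_pos: [0.3144, 0.6586, 0.2797]
eef_rot: [-180.0, 0.0, -122.4]
wrist_force: [-0.3, -0.3, -0.3]
width: 0.0852
the job is handed in; nothing more can be done
None
```

All three transformers are in their bays with their screws driven home, and the screwdriver hangs upright in its stand. I handed the job in at about 66 s, and no verdict was reported.

- **Screws:** Each screw went in with a push of about 16–28 N until the blade stopped sinking. Under the same load the blade ended about 7.0 mm lower than at the start on all three, so I read them as fully home. The push on the first screw (bay 3) briefly reached about 28 N, a little over the stated 12–25 N.
- **Positions:** In the last pictures the transformers in bays 3 and 1 are within about 2 mm of their bay centres. The one in bay 2 moved after I drove its screw and now reads about 5 mm off in x and 8 mm off in y. That is within the 10 mm limit but slightly more than the 7 mm of free play should allow, so the reading itself is probably 1–2 mm out. It looks flat, and I left it alone.
- **Screwdriver grip:** I had judged the handle's direction 90° wrong from the pictures, so it was gripped across its 36 mm side instead of the 26 mm side. I allowed for this when lining up the blade.
- **Bystanders:** The arm did not go near the tub, carton or lens barrel. I did not measure their positions again at the end.

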